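# Load the filter bench through its loading gap and fire the shutter

## Robot

A 6-joint arm with a two-finger parallel gripper is mounted at the origin on a cart in front of the work surface, level with it; the furniture and walls round the work are solid. World frame = base frame: x ahead of the robot, y to its left, z up, the work surface at z = 0. Lengths are in mm, angles in rad, forces in N, time in s.
With the tool pointing down it reaches from about 325 to 875 mm from the base axis. Payload 4.4 kg.
Tool frame: the origin (TCP) lies at the very end of the fingers, on their centre line; the grasp point (between the pads) lies manip.grasp_offset behind it (manip.grasp_offset is the distance from the TCP to the grasp point, in mm); z points along the fingers, y is the line along which they close (so a half turn about z gives the same grasp; the last joint's range is limited). The gripper opens to 85 mm and grips with 20 to 120 N. Pads are 22 mm wide; open, the fingers measure 114 mm over their backs; the gripper's body (76 mm by 85 mm) begins 54 mm behind the grasp point. The pads swing forward as they close: fully open they stand 13 mm farther back than shut.
Start: joints at [-1.3, 0.207, 1.542, -0, 1.393, -0.15], TCP at [235.395, -524.611, 231.282] pointing down, gripper open.
Joint ranges: [-2.73, 2.73], [-0.86, 2.22], [0.23, 2.46], [-1.11, 4.25], [0.08, 2.63], [-2.82, 2.82]. Speed limits (rad/s): [2.79, 2.79, 3.14, 3.14, 3.14, 3.14].

## Interface

Orientations are given as a unit quaternion [x, y, z, w].
In Python, from bench import manip gives the robot as it stands.
- The arm moves only by the tool drive_tool, never from a script. Its argument "commands" is a list that holds one entry, the list of rows, each a list of 7 numbers: the closure, from -1 (fully open) to 1 (shut), then the shift along the world's x, y, z in units of 30 mm (1.0 is 30 mm), then the turn, a rotation vector about the world's x, y, z in units of 6 degrees (1.0 is 6 degrees). A call has exactly 5 rows; each row is the pose to reach, as a shift and turn from the pose commanded when the call began; what a row does not reach only later rows make up. A row lasts 1/10 s, in which the tool goes at most 50 mm and 8.59 degrees, less where a joint would pass 70% of its speed; a pose out of reach is approached as far as the arm can. A call with a gripper value outside its range is refused whole. The fingers move at their own pace and stop on an object; the grip force is fixed at half the most. Time passes only in rows, so rows that repeat a pose let the fingers close, or fill a call up. It gives the time, the measured TCP pose, the force, the opening and the grip force at its end, in the units of the state.
- manip.state(): the state, without advancing time (a new reading comes with each control period).
- manip.capture(name): name is "scene" or "top"; returns the picture (400x640x3 uint8, red, green, blue); there is no depth.
- manip.camera_model(name): a dict with "fx", "fy", "cx", "cy" (pixels), "dist_coeffs" ([k1, k2, p1, p2, k3] as OpenCV has them; the pictures are not rectified), "rvec" (rotation vector, rad) and "tvec" (3), from world to camera coordinates, as OpenCV has them. Camera axes: x right, y down, z forward; pixel columns grow to the right and rows downward; lengths in mm; the calibration is good to about 2 mm. A picture is of the moment at which its call begins. camera_model takes no time and is no camera call.
- manip.job_done(): hands the job in; it is judged then, once.
Trained networks look in the newest picture that a camera, given by its name, has taken for a name from the list of things; names that differ only in an ending like _2 or _b are one class to them, and where a whole thing is asked for, a point or a joint stands for the part that bears it (a point fixed in the world has none). Each returns a list of dicts, best first, with "confidence" (0 to 1); they miss things now and then, are a little off and sometimes report something else, mostly with a low value. They report only what shows in the picture. A call takes as long as a camera call. They do not tell look-alikes from the thing itself.
- manip.silhouettes(camera, name): "region" (400x640 bool, what is visible of it) and "rect" ([left, top, width, height] in pixels, round what is visible of it).
The state is a dict: "t": time; "joint_positions": joint angles; "dq": joint speeds; "effort": joint torques, N m; "position": TCP position; "tool_rot": TCP orientation; "force": force on the tool from outside, world axes, zero at the start; "wrist_torque": the same for the moment, N m; "opening": opening from 0.0 (shut) to 1.0 (fully open); "grip_force": force on a finger pad.
Only numpy, scipy, OpenCV 4.12 (cv2) and the standard library are available. Lean on these libraries where they do the work, as an engineer would, in place of code of your own. Each camera call takes 0.05 s, during which the arm holds its last target. There are 200 camera calls.

## Task

Set up the filter bench and make the exposure: take the white alignment target off the rail and stand it upright in the grey tray, then hang every filter holder that is there on the rail and slide it to its own mark, the one whose pair of engraved lines is as far apart as its black cell is long (longest cell nearest the lamp, shortest nearest the shutter; a missing one's mark stays empty). When all are in place, swing the shutter lever right to its stop and let it spring back; do not knock over the bottle or the eyepiece.

Things in the scene. Friction and masses are not known exactly. Their poses are not given: they have to be found in the camera images.
- bench: fixed filter bench: aluminium base plate 105 x 485 x 12 mm. Origin on the worktop under the rail; x points away from the robot across the rail, y along the rail towards the lamp end, z up. Lamp tube at y = +208 mm (top at z = 84 mm), round black shutter with its lever at y = -180 mm, detector at y = -240 mm. Three black posts behind the rail, x = 37 to 51 mm, tops at z = 134 mm
- loading_gap (a point): point on the rail's axis in the middle of its only open stretch (75 mm long, from the end of the keeper bar to the lamp-end clamp block, y = 95 to 167 mm): holders can be hung on and taken off only here. Axes as bench. Rail: round steel bar, 12 mm diameter, polished (little drag), axis at z = 122 mm, from y = -137 to +188 mm, level
- keeper_end (a point): the lamp-side end of the keeper bar, a thin steel bar (6 mm diameter) parallel to the rail, its axis 13 mm behind and 12 mm above the rail's axis, from here to the shutter-end clamp block (y = -125 mm, 20 mm high). Hung holders slide along beneath it but cannot be lifted off there (they rise at most 6 mm). Axes as bench
- filter_44_grip (a point): the 44 mm filter holder (may be absent): black round cell 40 mm in diameter and 44 mm long (along its y) with glass ends, foot 48 x 46 x 8 mm, 138 mm tall, 130 to 210 g, standing on the worktop at the start. This point: centre of its upright grip tab, 10 mm thick (x), 24 mm wide (y), 47 mm high; it lies 125 mm above the foot's underside and 45 mm above the hook seat. z up
- filter_44_hook (a point): the 44 mm filter holder's hook seat (an upside-down V): the rail's axis lies here when it hangs; 80 mm above the foot's underside. The hook is 24 mm wide along y; 4 mm leg at x = -12 mm, opening towards +x: an 8 mm lip at x = 10 to 14 mm reaches 8 mm below this point, the cell's top lies 34 mm below. So carry it level towards +x with this point 21 mm (14 to 28) over the rail's axis, then lower it
- filter_34_grip (a point): the 34 mm filter holder (may be absent): black round cell 40 mm in diameter and 34 mm long (along its y) with glass ends, foot 48 x 46 x 8 mm, 138 mm tall, 130 to 210 g, standing on the worktop at the start. This point: centre of its upright grip tab, 10 mm thick (x), 24 mm wide (y), 47 mm high; it lies 125 mm above the foot's underside and 45 mm above the hook seat. z up
- filter_34_hook (a point): the 34 mm filter holder's hook seat (an upside-down V): the rail's axis lies here when it hangs; 80 mm above the foot's underside. The hook is 24 mm wide along y; a leg on its -x side joins it to the cell, the opening faces +x: put it on from the robot's side, holder x along bench x
- filter_24_grip (a point): the 24 mm filter holder (may be absent): black round cell 40 mm in diameter and 24 mm long (along its y) with glass ends, foot 48 x 46 x 8 mm, 138 mm tall, 130 to 210 g, standing on the worktop at the start. This point: centre of its upright grip tab, 10 mm thick (x), 24 mm wide (y), 47 mm high; it lies 125 mm above the foot's underside and 45 mm above the hook seat. z up
- filter_24_hook (a point): the 24 mm filter holder's hook seat (an upside-down V): the rail's axis lies here when it hangs; 80 mm above the foot's underside. The hook is 24 mm wide along y; a leg on its -x side joins it to the cell, the opening faces +x: put it on from the robot's side, holder x along bench x
- filter_14_grip (a point): the 14 mm filter holder (may be absent): black round cell 40 mm in diameter and 14 mm long (along its y) with glass ends, foot 48 x 46 x 8 mm, 138 mm tall, 130 to 210 g, standing on the worktop at the start. This point: centre of its upright grip tab, 10 mm thick (x), 24 mm wide (y), 47 mm high; it lies 125 mm above the foot's underside and 45 mm above the hook seat. z up
- filter_14_hook (a point): the 14 mm filter holder's hook seat (an upside-down V): the rail's axis lies here when it hangs; 80 mm above the foot's underside. The hook is 24 mm wide along y; a leg on its -x side joins it to the cell, the opening faces +x: put it on from the robot's side, holder x along bench x
- mark_44 (a point): the mark for the 44 mm filter holder (nearest the lamp): a dark ring on the rail, over a pair of engraved lines 44 mm apart on the base plate. Point on the rail's axis; axes as bench. Marks are 52 mm apart
- mark_34 (a point): the mark for the 34 mm filter holder (second from the lamp): a dark ring on the rail, over a pair of engraved lines 34 mm apart on the base plate. Point on the rail's axis; axes as bench. Marks are 52 mm apart
- mark_24 (a point): the mark for the 24 mm filter holder (third from the lamp): a dark ring on the rail, over a pair of engraved lines 24 mm apart on the base plate. Point on the rail's axis; axes as bench. Marks are 52 mm apart
- mark_14 (a point): the mark for the 14 mm filter holder (nearest the shutter): a dark ring on the rail, over a pair of engraved lines 14 mm apart on the base plate. Point on the rail's axis; axes as bench. Marks are 52 mm apart
- target_grip (a point): the alignment target: same foot, hook, tab and offsets as the filter holders, but with a white square plate 40 x 40 x 8 mm with a black cross in place of the round cell, 160 g; at the start it hangs on the rail under the keeper bar, among the marks. This point: centre of its grip tab, 45 mm above the rail axis when hung, 125 mm above its foot's underside
- target: the same alignment target: centre of its foot's underside; z up, the hook's opening towards +x
- sway_bar (a point): middle of the front one of two thin steel guide bars (5 mm diameter, axis 46 mm above the worktop, bench x = -30.5 and +30.5 mm, y = -122 to +166 mm) between which the feet of hung holders move with 4 mm play each side, so that they cannot swing; feet of hung holders: underside at 42 mm. Axes as bench
- tray: open grey plastic tray standing loose on the worktop, 94 x 130 x 22 mm outside (its x, y, z), walls and floor 4 mm thick; origin: centre of its underside. The target has room in it standing upright
- shutter_lever (a joint): angle of the shutter's sprung lever, rad: 0 at rest (leaning 0.55 rad from vertical towards the robot), 1.1 at its stop (leaning 0.55 rad away from the robot). A spring returns it: about 0.7 N at the pin at rest, 2.2 N at the stop
- lever_pin (a point): the black pin at the lever's end: 12 mm diameter, 26 mm long, lying along the bench's y; this point is its centre, 80 mm from the lever's axis. It may be pushed with shut fingers away from the robot, or pinched from above; it moves in an upright arc across the rail's direction
- lever_axis (a point): point on the lever's axis (68 mm above the worktop, parallel to the rail), level with the pin's centre; axes as bench. The round shutter housing of 40 mm radius lies round this axis
- bottle: bystander: white dropper bottle, 107 mm tall, 36 mm wide, standing at the right; origin: centre of its underside
- eyepiece: bystander: black eyepiece tube standing on end, 33 mm diameter, 47 mm tall, near the front edge; origin: centre of its underside
Things that resemble listed ones, but are neither listed nor needed, are in the scene too. Leave any pink look-alike of the part that bears filter_24_grip alone.

How it is judged:
By the outcome, as a careful person would: the job done as asked, in the order asked, and still so for the second after the job is handed in, with the robot touching nothing.
Of filter_44, filter_34, filter_24, filter_14 only 3 to 4 are there at a start; the rules pass over those that are not, and their reading is None.
At some moment in a run one of filter_44, filter_34, filter_24, filter_14, tray may be knocked a few centimetres aside while the robot is not near it.
It also fails if it takes over 210 s, if anything falls off the work surface, if the arm or the gripper's body presses on something with over 40 N, if the wrist force passes 120 N, or if a joint passes its speed limit or range.

## Working session

There is one attempt and no reset: what is moved stays moved. The work goes in short steps, Python scripts to look and compute and a tool call to move; the robot and the scene stay as the last step left them, time stands still between calls to the robot, and variables do not carry over. Pictures are saved under pics/ and viewed, at most 14 in all, crops included, and the job is handed in when it is done.

Besides the shell and the picture viewer there is one more tool, called after "Emit:" as a command line: name --argument value ..., lists and objects as JSON in quotes. drive_tool: Moves the arm, as the interface text tells. Its arguments: {"type":"object","properties":{"commands":{"type":"array"}},"required":["commands"]}

```bash
mkdir -p pics; ls
python3 - <<'E'
from bench import manip
import cv2,numpy as np
for c in("scene","top"):
    im=manip.capture(c); cv2.imwrite(f"pics/{c}0.png",im[:,:,::-1])
    m=manip.camera_model(c); R=cv2.Rodrigues(np.array(m["rvec"]))[0]; print(c,m,(-R.T@np.array(m["tvec"])).round())
    for n in("filter_44_grip","filter_34_grip","filter_24_grip","filter_14_grip","target","tray","bottle","eyepiece","bench","lever_pin"):
        print(n,[(round(d["confidence"],2),np.round(d["rect"]).tolist()) for d in manip.silhouettes(c,n)][:4])
print(manip.state(),manip.grasp_offset)
E
```

```text
pics
scene {'fx': 495.39524834082175, 'fy': 495.39524834082175, 'cx': 318.6803916492722, 'cy': 201.6765694672506, 'dist_coeffs': array([-0.0444157,  0.       ,  0.       ,  0.       ,  0.       ]), 'rvec': array([ 1.06948135, -2.37047438,  1.0501797 ]), 'tvec': array([ 275.69705476,  353.8381893 , 1024.86825617])} [-211.  551.  951.]
filter_44_grip [(0.83, [268.0, 246.0, 24.0, 49.0])]
filter_34_grip []
filter_24_grip []
filter_14_grip []
target [(0.8, [216.0, 212.0, 26.0, 53.0])]
tray [(0.82, [194.0, 297.0, 70.0, 61.0])]
bottle [(0.57, [336.0, 161.0, 14.0, 27.0]), (0.48, [268.0, 246.0, 24.0, 49.0])]
eyepiece [(0.65, [310.0, 259.0, 11.0, 17.0])]
bench [(0.92, [146.0, 192.0, 176.0, 136.0])]
lever_pin [(0.69, [278.0, 197.0, 21.0, 24.0])]
top {'fx': 507.3425635972624, 'fy': 507.3425635972624, 'cx': 322.4003126799973, 'cy': 193.5825722992988, 'dist_coeffs': array([0.04288464, 0.        , 0.        , 0.        , 0.        ]), 'rvec': array([ 2.17688878, -2.20689384,  0.23971855]), 'tvec': array([ -63.65781647,  492.23103698, 1708.6887038 ])} [ 263.   81. 1758.]
filter_44_grip [(0.46, [255.
[... 461 characters left out ...]
1124e+00,  2.06624548e-01,  1.54151383e+00,  1.04547851e-05,
        1.39349354e+00, -1.50507099e-01]), 'dq': array([-8.51154588e-06, -5.10618336e-04,  1.27244606e-03, -9.61137085e-04,
       -1.10942503e-03,  4.02358014e-04]), 'effort': array([-1.13643568e-03, -3.83065510e+01, -2.91977030e+01, -3.62713681e-04,
        9.41555991e-04, -1.29516195e-05]), 'position': array([ 235.39082389, -524.60662241,  231.26114411]), 'tool_rot': array([ 9.77843916e-01,  2.09335319e-01,  3.95114651e-06, -1.99077847e-05]), 'force': array([-0.82773543,  0.42040495, -0.73161084]), 'wrist_torque': array([-0.01516165,  0.01941273,  0.00656738]), 'grip_force': 0.0, 'opening': 0.9967787511027676} 18.700000000000003
```

Run:
```python
import cv2
a=cv2.imread("pics/scene0.png");b=cv2.imread("pics/top0.png")
cv2.imwrite("pics/s1.png",cv2.resize(a[150:360,120:400],(800,600),interpolation=cv2.INTER_CUBIC))
cv2.imwrite("pics/t1.png",cv2.resize(b[130:270,165:445],(800,400),interpolation=cv2.INTER_CUBIC))
```

```text
(no output)
```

View pics/s1.png

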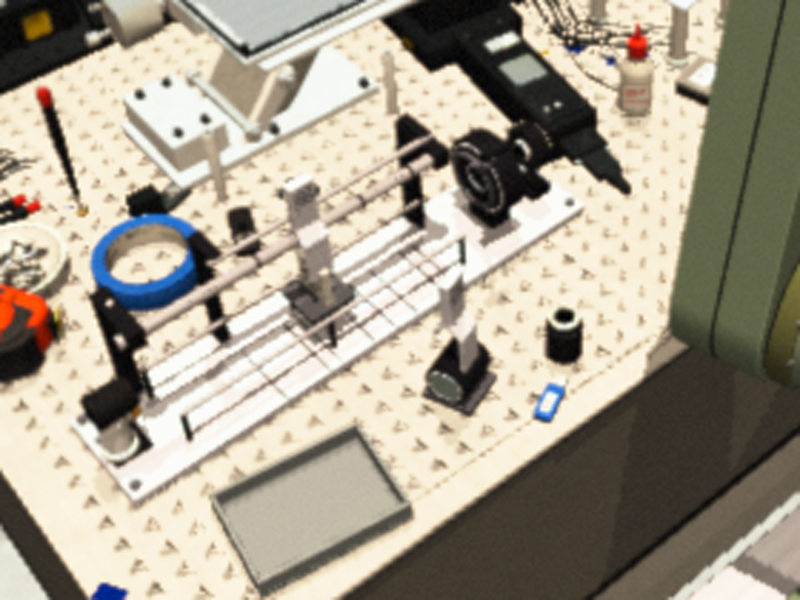

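View pics/t1.png

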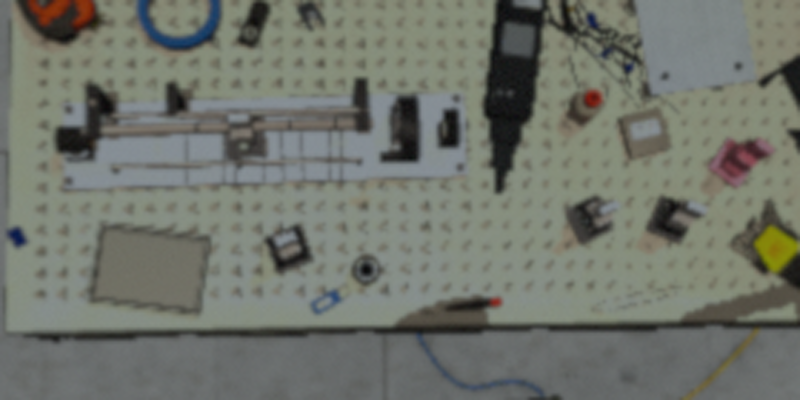

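Scene crop: the target hangs mid-rail, one holder is near the tray, and the lever is at the right. Top crop: two holders at (590,218) and (672,215), the pink look-alike at (740,158), the arm at the right edge. Next: helpers and positions.

```bash
cat > h.py <<'E'
from bench import manip
import cv2,numpy as np
from scipy.optimize import least_squares
M={c:manip.camera_model(c) for c in("scene","top")}
def K(c):
    m=M[c];return np.array([[m["fx"],0,m["cx"]],[0,m["fy"],m["cy"]],[0,0,1.]]),np.array(m["dist_coeffs"])
def proj(c,P):
    k,d=K(c);return cv2.projectPoints(np.asarray(P,float).reshape(-1,1,3),np.array(M[c]["rvec"]),np.array(M[c]["tvec"]),k,d)[0][:,0]
def ray(c,uv,z):
    k,d=K(c);n=cv2.undistortPoints(np.array(uv,float).reshape(-1,1,2),k,d)[:,0]
    R=cv2.Rodrigues(np.array(M[c]["rvec"]))[0];C=-R.T@np.array(M[c]["tvec"])
    v=np.c_[n,np.ones(len(n))]@R;return C+v*((z-C[2])/v[:,2])[:,None]
def pose(x,y,a,P):
    P=np.asarray(P,float);c,s=np.cos(a),np.sin(a);return np.c_[x+c*P[:,0]-s*P[:,1],y+s*P[:,0]+c*P[:,1],P[:,2]]
E
python3 - <<'E'
from h import *
T=lambda u,v:(165+u*.35,130+v*.35)
S=lambda u,v:(120+u*.35,150+v*.35)
print("plate top",ray("top",[T(62,190),T(465,178),T(462,95),T(65,105)],12).round())
print("plate scene",ray("scene",[S(138,500),S(583,203)],12).round())
print("holders top",ray("top",[T(590,218),T(672,215),T(740,158),T(288,248)],8).round())
print("bottle/eye/tray",ray("top",[T(580,110),T(366,268)],20).round(),ray("top",[T(102,222),T(210,235),T(202,313),T(92,300)],22).round())
print("scene tray",ray("scene",[S(215,505),S(355,430),S(410,510),S(262,590)],22).round())
print("table",ray("top",[T(5,330),T(795,325)],0).round())
E
```

```text
plate top [[488. 390.  12.]
 [499. -91.  12.]
 [602. -90.  12.]
 [591. 388.  12.]]
plate scene [[483. 388.  12.]
 [500. -93.  12.]]
holders top [[ 449. -245.    8.]
 [ 451. -347.    8.]
 [ 522. -436.    8.]
 [ 416.  124.    8.]]
bottle/eye/tray [[ 581. -234.   20.]
 [ 390.   31.   20.]] [[448. 341.  22.]
 [431. 216.  22.]
 [339. 225.  22.]
 [357. 352.  22.]]
scene tray [[433. 347.  22.]
 [420. 225.  22.]
 [330. 237.  22.]
 [347. 360.  22.]]
table [[ 324.  455.    0.]
 [ 314. -497.    0.]]
```

Emit:
drive_tool --commands '[[[-1,4,4,4,0,0,5],[-1,4,4,4,0,0,5],[-1,4,4,4,0,0,5],[-1,4,4,4,0,0,5],[-1,4,4,4,0,0,5]]]'

```text
t: 1.6
position: [359.1, -403.3, 356.6]
tool_rot: [0.889, 0.458, 0.001, 0.004]
force: [-0.3, -0.3, 0.2]
opening: 0.999
grip_force: 0.0
```

Emit:
drive_tool --commands '[[[-1,4,6.6,0,0,0,6.2],[-1,4,6.6,0,0,0,6.2],[-1,4,6.6,0,0,0,6.2],[-1,4,6.6,0,0,0,6.2],[-1,4,6.6,0,0,0,6.2]]]'

```text
t: 2.1
position: [476.1, -204.1, 350.7]
tool_rot: [0.697, 0.717, 0.0, -0.0]
force: [1.1, -0.7, -0.2]
opening: 0.998
grip_force: 0.0
```

Emit:
drive_tool --commands '[[[-1,0,8,2,0,0,0],[-1,0,8,2,0,0,0],[-1,0,8,2,0,0,0],[-1,0,8,2,0,0,0],[-1,0,8,2,0,0,0]]]'

```text
t: 2.6
position: [475.0, 34.8, 411.3]
tool_rot: [0.699, 0.715, -0.0, 0.0]
force: [0.8, 0.9, -0.1]
opening: 1.003
grip_force: 0.0
```

Run:
```python
from h import *
a=manip.capture("scene");b=manip.capture("top")
np.save("a.npy",a)
o=np.zeros((600,800,3),np.uint8)
o[:300]=cv2.resize(b[160:235,340:540],(800,300),interpolation=cv2.INTER_CUBIC)
o[300:]=cv2.resize(a[130:350,290:583],(400,300)).repeat(1,0) if 0 else cv2.resize(a[150:285,300:660][:, :340],(800,300),interpolation=cv2.INTER_CUBIC)
cv2.imwrite("pics/c2.png",o[:,:,::-1])
for c in("scene","top"):
    for n in("filter_44_grip","filter_34_grip","filter_24_grip","filter_14_grip"):
        print(c,n,[(round(d["confidence"],2),np.round(d["rect"]).tolist()) for d in manip.silhouettes(c,n)][:5])
s=manip.state();print(s["t"],s["position"],s["tool_rot"],s["joint_positions"])
```

```text
scene filter_44_grip [(0.86, [271.0, 245.0, 20.0, 50.0]), (0.67, [145.0, 190.0, 181.0, 140.0])]
scene filter_34_grip []
scene filter_24_grip [(0.79, [371.0, 170.0, 15.0, 46.0]), (0.64, [396.0, 166.0, -0.0, 2.0]), (0.27, [311.0, 259.0, 12.0, 18.0])]
scene filter_14_grip []
top filter_44_grip [(0.18, [242.0, 172.0, 14.0, 12.0])]
top filter_34_grip [(0.69, [391.0, 199.0, 20.0, 14.0])]
top filter_24_grip [(0.8, [412.0, 180.0, 22.0, 17.0]), (0.76, [366.0, 199.0, 18.0, 13.0])]
top filter_14_grip []
3.1 [475.34956504  32.02556131 410.5869201 ] [ 6.99557668e-01  7.14575830e-01 -4.82138795e-04 -4.67951291e-04] [-1.14534516e-01 -8.64856800e-02  1.48962852e+00 -1.90340639e-04
  1.73978043e+00 -1.35805695e-01]
```

View pics/c2.png

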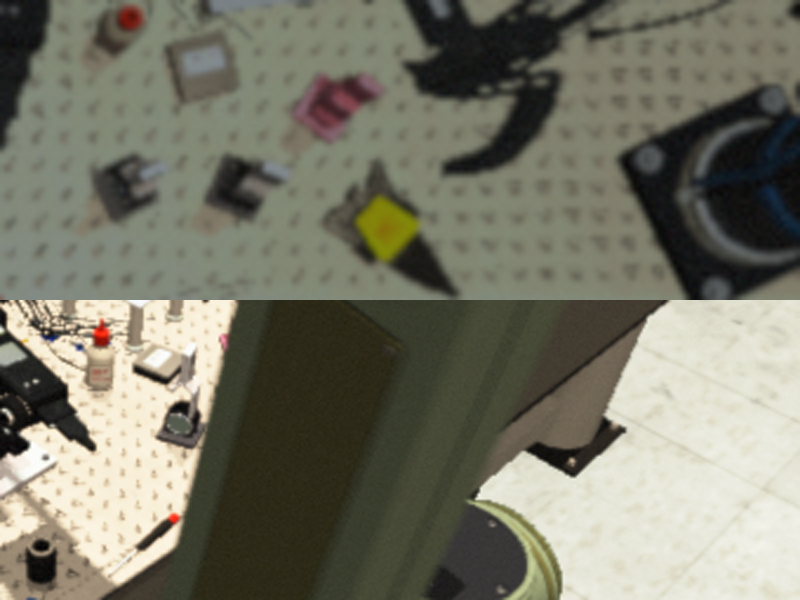

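The lower half shows the middle-right holder; the yellow object is just table clutter. So there are three real holders. Next I rectify the bench to the planes z=12, 46 and 122 from both cameras.

```bash
cat > rect.py <<'E'
from h import *
def rect(c,im,x0,y0,a,z,ys=(-265,245),xs=(-65,65),s=1.5):
    yy=np.arange(ys[1],ys[0],-1/s);xx=np.arange(xs[1],xs[0],-1/s)
    Y,X=np.meshgrid(yy,xx)
    p=proj(c,pose(x0,y0,a,np.c_[X.ravel(),Y.ravel(),0*X.ravel()+z])).astype(np.float32).reshape(*X.shape,2)
    r=cv2.remap(im,p[...,0],p[...,1],cv2.INTER_CUBIC)
    return r
E
python3 - <<'E'
from rect import *
a=cv2.imread("pics/scene0.png");b=cv2.imread("pics/top0.png")
o=[]
for c,im,z in(("scene",a,12),("scene",a,122),("top",b,122)):
    r=rect(c,im,545,166,np.radians(1.3),z)
    for y in range(-250,250,50): cv2.line(r,(int((245-y)*1.5),0),(int((245-y)*1.5),6 if y else 14),(0,0,255),1)
    for x in range(-60,61,20): cv2.line(r,(0,int((65-x)*1.5)),(6 if x else 14,int((65-x)*1.5)),(0,0,255),1)
    o.append(r)
cv2.imwrite("pics/r3.png",np.vstack(o))
E
```

```text
(no output)
```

View pics/r3.png

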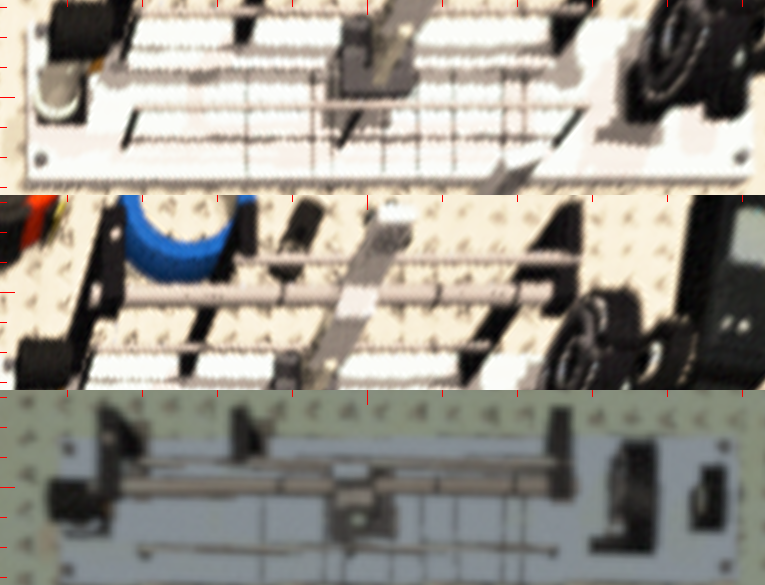

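Run:
```python
from rect import *
from scipy.signal import find_peaks
s=4
for c in("scene","top"):
    im=cv2.cvtColor(cv2.imread(f"pics/{c}0.png"),cv2.COLOR_BGR2GRAY).astype(np.float32)
    r=rect(c,im,545,166,np.radians(1.3),122,ys=(-160,200),xs=(-25,25),s=s)
    yy=np.arange(200,-160,-1/s);xx=np.arange(25,-25,-1/s)
    for y in(140,110,80,30,-10 if c=="scene" else -20,-40+12,-75,-110):
        i=int((200-y)*s);p=r[:,i-12:i+12].mean(1);g=np.gradient(cv2.GaussianBlur(p[:,None],(1,9),0)[:,0])
        m=np.abs(xx)<12;gi=np.where(m)[0];k1=gi[np.argmax(g[gi])];k2=gi[np.argmin(g[gi])]
        print(c,y,"edges",xx[k1],xx[k2],(xx[k1]+xx[k2])/2)
    p=r[np.abs(xx)<3].mean(0);p=cv2.GaussianBlur(p[None],(9,1),0)[0]
    pk=find_peaks(-p,prominence=8)[0];print("dark",[(round(yy[k],1),int(p[k])) for k in pk])
    r=rect(c,im,545,166,np.radians(1.3),12,ys=(-160,200),xs=(-56,-36),s=s)
    for lo,hi in((-52,-46),(-46,-40)):
        xr=np.arange(-36,-56,-1/s);p=r[(xr>lo)&(xr<hi)].mean(0)
        pk=find_peaks(-p,prominence=6)[0];print("lines",[(round(yy[k],1),int(p[k])) for k in pk])
```

```text
scene 140 edges 6.0 -5.25 0.375
scene 110 edges 7.0 -7.0 0.0
scene 80 edges -9.75 -4.25 -7.0
scene 30 edges -10.0 -4.5 -7.25
scene -10 edges -9.25 -4.25 -6.75
scene -28 edges -9.25 -4.0 -6.625
scene -75 edges -9.0 -4.0 -6.5
scene -110 edges 6.75 -4.25 1.25
dark [(np.float64(188.0), 8), (np.float64(173.8), 26), (np.float64(120.5), 203), (np.float64(102.8), 197), (np.float64(56.8), 129), (np.float64(19.2), 172), (np.float64(-47.2), 109), (np.float64(-62.5), 196), (np.float64(-83.8), 188), (np.float64(-89.5), 190), (np.float64(-99.8), 121), (np.float64(-134.5), 23)]
lines [(np.float64(80.8), 221), (np.float64(37.0), 224), (np.float64(24.2), 239), (np.float64(-10.0), 222), (np.float64(-33.2), 227), (np.float64(-57.0), 225), (np.float64(-88.2), 137), (np.float64(-104.2), 93), (np.float64(-141.0), 235)]
lines [(np.float64(81.0), 196), (np.float64(37.0), 203), (np.float64(24.0), 229), (np.float64(-10.2), 198), (np.float64(-33.2), 205), (np.float64(-57.5), 202), (np.float64(-89.0), 170), (np.float64(-111.2), 173)]
top 140 edges -7.75 -0.75 -4.25
top 110 edges -6.75 -1.0 -3.875
top 80 edges -6.0 -1.0 -3.5
top 30 edges -7.5 -1.75 -4.625
top -20 edges -5.25 -0.75 -3.0
top -28 edges -5.75 -0.75 -3.25
top -75 edges -7.0 0.25 -3.375
top -110 edges -7.75 -0.5 -4.125
dark [(np.float64(171.8), 34), (np.float64(58.8), 81), (np.float64(12.8), 77), (np.float64(-46.0), 79), (np.float64(-97.8), 78), (np.float64(-129.0), 37)]
lines [(np.float64(169.5), 122), (np.float64(126.2), 108), (np.float64(79.8), 118), (np.float64(36.5), 107), (np.float64(22.5), 92), (np.float64(-31.8), 115), (np.float64(-58.5), 107), (np.float64(-79.0), 101), (np.float64(-103.8), 95), (np.float64(-131.5), 118)]
lines [(np.float64(80.5), 119), (np.float64(36.5), 118), (np.float64(22.8), 116), (np.float64(-11.2), 120), (np.float64(-35.2), 122), (np.float64(-59.2), 121), (np.float64(-90.2), 116), (np.float64(-104.0), 116)]
```

Emit:
drive_tool --commands '[[[-0.5,2.3,4.7,-5.3,0,0,0],[-0.5,2.3,4.7,-5.3,0,0,0],[-0.5,2.3,4.7,-5.3,0,0,0],[-0.5,2.3,4.7,-5.3,0,0,0],[-0.5,2.3,4.7,-5.3,0,0,0]]]'

```text
t: 3.6
position: [543.2, 175.3, 247.4]
tool_rot: [0.699, 0.716, -0.002, -0.002]
force: [0.1, -0.6, -0.7]
opening: 0.749
grip_force: 0.0
```

Emit:
drive_tool --commands '[[[-0.5,0,0,-1.5,0,0,0],[-0.5,0,0,-3,0,0,0],[-0.5,0,0,-3.3,0,0,0],[-0.5,0,0,-3.3,0,0,0],[-0.5,0,0,-3.3,0,0,0]]]'

```text
t: 4.1
position: [546.2, 174.1, 155.5]
tool_rot: [0.699, 0.715, 0.001, 0.001]
force: [-0.2, -0.5, 1.0]
opening: 0.746
grip_force: 0.0
```

Run:
```python
from h import *
s=manip.state();print(s["position"],s["opening"])
a=manip.capture("scene")
cv2.imwrite("pics/g4.png",cv2.resize(a[160:300,140:340],(800,560),interpolation=cv2.INTER_CUBIC)[:,:,::-1])
```

```text
[546.20446857 174.07622661 155.50758068] 0.7457805728198674
```

View pics/g4.png

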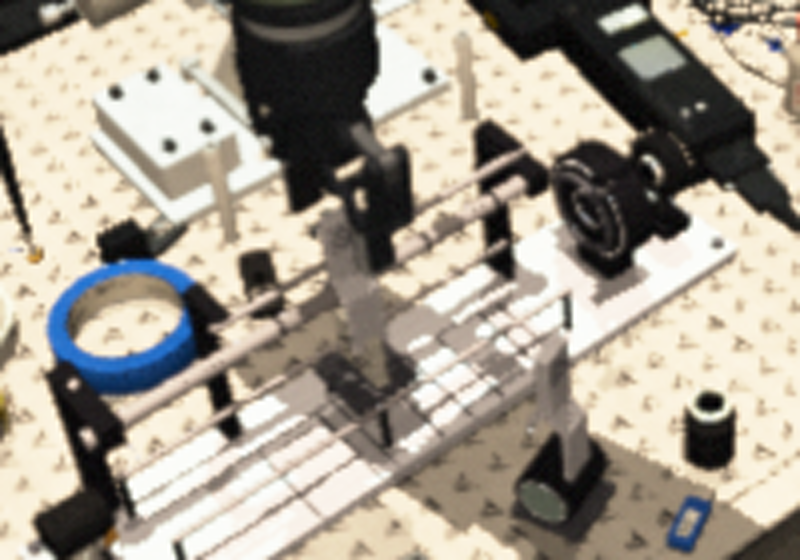

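The tab sits between the two fingers, near (340,225). Closing.

Emit:
drive_tool --commands '[[[1,0,0,0,0,0,0],[1,0,0,0,0,0,0],[1,0,0,0,0,0,0],[1,0,0,0,0,0,0],[1,0,0,0,0,0,0]]]'

```text
t: 4.65
position: [545.5, 174.5, 154.4]
tool_rot: [0.699, 0.716, 0.001, 0.001]
force: [0.4, 0.1, 3.4]
opening: 0.103
grip_force: 60.6
```

Emit:
drive_tool --commands '[[[1,0,0,0,0,0,0],[1,0,0,0,0,0,0],[1,0,0,0,0,0,0],[1,0,0,0,0,0,0],[1,0,0,0,0,0,0]]]'

```text
t: 5.15
position: [545.5, 174.5, 154.3]
tool_rot: [0.699, 0.715, 0.001, 0.001]
force: [2.3, 0.6, 4.4]
opening: 0.101
grip_force: 61.0
```

Emit:
drive_tool --commands '[[[1,0,0,0.08,0,0,0],[1,-0.02,1,0.08,0,0,0],[1,-0.05,2,0.08,0,0,0],[1,-0.08,3,0.08,0,0,0],[1,-0.1,4.0,0.08,0,0,0]]]'

```text
t: 5.65
position: [541.4, 294.6, 155.2]
tool_rot: [0.699, 0.715, -0.001, 0.001]
force: [3.9, -1.7, 1.2]
opening: 0.105
grip_force: 60.5
```

Emit:
drive_tool --commands '[[[1,0,0,0,0,0,0],[1,0,0,0,0,0,0],[1,0,0,0,0,0,0],[1,0,0,0,0,0,0],[1,0,0,0,0,0,0]]]'

```text
t: 6.15
position: [541.3, 293.5, 155.4]
tool_rot: [0.699, 0.715, -0.0, -0.0]
force: [2.8, 0.5, 0.8]
opening: 0.106
grip_force: 60.4
```

Run:
```python
from h import *
s=manip.state();print(s["position"],s["force"])
a=manip.capture("scene")
cv2.imwrite("pics/g5.png",cv2.resize(a[180:340,140:340],(750,600),interpolation=cv2.INTER_CUBIC)[:,:,::-1])
```

```text
[541.33326807 293.50045643 155.42434447] [2.75303999 0.51848073 0.83465913]
```

View pics/g5.png

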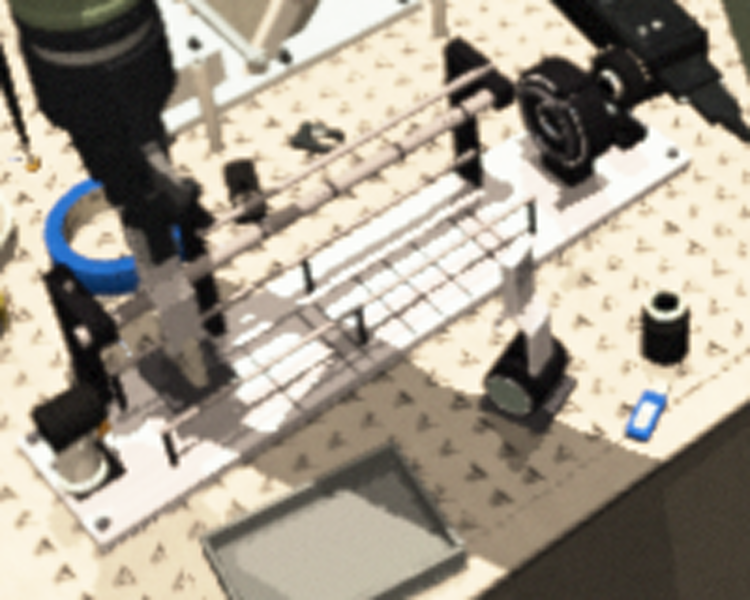

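Target is in the loading gap at the lamp end. Lifting it off towards the robot.

Emit:
drive_tool --commands '[[[1,0,0,0.35,0,0,0],[1,0,0,0.67,0,0,0],[1,0,0,0.67,0,0,0],[1,0,0,0.67,0,0,0],[1,0,0,0.67,0,0,0]]]'

```text
t: 6.7
position: [540.8, 294.2, 175.4]
tool_rot: [0.699, 0.716, -0.001, -0.0]
force: [-0.1, 1.1, -2.0]
opening: 0.1
grip_force: 60.0
```

Emit:
drive_tool --commands '[[[1,-0.5,0,0,0,0,0],[1,-1.5,0,0,0,0,0],[1,-3,0,0,0,0,0],[1,-4,0,0.8,0,0,0],[1,-4,0,0.8,0,0,0]]]'

```text
t: 7.2
position: [418.6, 295.0, 201.4]
tool_rot: [0.698, 0.716, 0.0, -0.0]
force: [0.7, -0.0, -0.7]
opening: 0.102
grip_force: 60.1
```

Run:
```python
from h import *
s=manip.state();print(s["t"],s["position"],s["force"],s["opening"])
for c in("scene","top"):
    a=manip.capture(c);cv2.imwrite(f"pics/{c}6.png",a[:,:,::-1])
    for d in manip.silhouettes(c,"tray")[:2]:
        r=d["region"].astype(np.uint8);q=cv2.findContours(r,0,2)[0];q=max(q,key=cv2.contourArea)
        g=ray(c,q[:,0].astype(float),22)[:,:2].astype(np.float32)
        print(c,d["confidence"],cv2.minAreaRect(g))
```

```text
7.2 [418.56135835 295.01753795 201.40751703] [ 0.71250371 -0.03333248 -0.7308211 ] 0.10186986098159295
scene 0.62 ((383.923583984375, 291.6886291503906), (131.05767822265625, 107.35736846923828), 82.13477325439453)
top 0.64 ((377.0952453613281, 311.1925048828125), (91.58129119873047, 53.99911117553711), 85.9778060913086)
top 0.15 ((556.6585693359375, 153.49754333496094), (125.44932556152344, 489.4171142578125), 1.5140011310577393)
```

Emit:
drive_tool --commands '[[[1,-0.9,-0.1,-1,0,0,-1],[1,-0.9,-0.1,-1.7,0,0,-1.5],[1,-0.9,-0.1,-2.3,0,0,-1.5],[1,-0.9,-0.1,-2.6,0,0,-1.5],[1,-0.9,-0.1,-2.75,0,0,-1.5]]]'

```text
t: 7.9
position: [394.5, 290.9, 116.4]
tool_rot: [0.753, 0.658, -0.001, -0.0]
force: [-5.2, -3.2, 18.2]
opening: 0.101
grip_force: 62.9
```

Emit:
drive_tool --commands '[[[1,0,0,-0.05,0,0,0],[1,0,0,-0.05,0,0,0],[1,0,0,-0.05,0,0,0],[1,0,0,-0.05,0,0,0],[1,0,0,-0.05,0,0,0]]]'

```text
t: 8.4
position: [395.3, 291.6, 116.5]
tool_rot: [0.753, 0.658, 0.001, 0.0]
force: [0.6, -0.9, 2.5]
opening: 0.099
grip_force: 60.6
```

Run:
```python
from h import *
s=manip.state();print(s["t"],s["position"],s["force"],s["opening"])
a=manip.capture("scene")
cv2.imwrite("pics/g7.png",cv2.resize(a[230:370,140:340],(700,490),interpolation=cv2.INTER_CUBIC)[:,:,::-1])
```

```text
8.4 [395.27432441 291.60323564 116.51042995] [ 0.59045525 -0.93074897  2.51593853] 0.09943259799215277
```

View pics/g7.png

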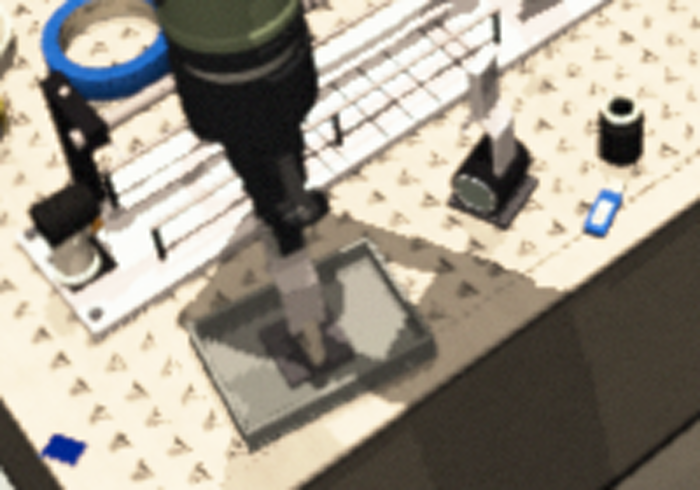

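Emit:
drive_tool --commands '[[[-1,0,0,0,0,0,0],[-1,0,0,0,0,0,0],[-1,0,0,0,0,0,0],[-1,0,0,0,0,0,0],[-1,0,0,1.0,0,0,0]]]'

```text
t: 8.95
position: [390.8, 289.6, 141.9]
tool_rot: [0.753, 0.658, -0.005, -0.001]
force: [0.4, -0.3, -0.1]
opening: 0.938
grip_force: 0.0
```

Emit:
drive_tool --commands '[[[-1,0,0,1.5,0,0,0],[-1,0,0,3,0,0,0],[-1,0,0,4.5,0,0,0],[-1,0,-1,6,0,0,0],[-1,0,-2,6,0,0,0]]]'

```text
t: 9.45
position: [397.3, 232.6, 332.9]
tool_rot: [0.752, 0.659, 0.006, 0.002]
force: [1.1, 0.7, 0.7]
opening: 0.997
grip_force: 0.0
```

```bash
cat > fit.py <<'E'
from h import *
from scipy.optimize import minimize
def box(x0,x1,y0,y1,z0,z1): return np.array([[x,y,z] for x in(x0,x1) for y in(y0,y1) for z in(z0,z1)],float)
def parts(L):
    t=np.linspace(0,2*np.pi,24);cyl=np.vstack([np.c_[20*np.cos(t),0*t+s*L/2,26+20*np.sin(t)] for s in(-1,1)])
    return [box(-24,24,-23,23,0,8),cyl,box(-14,-10,-12,12,44,91),box(-14,14,-12,12,84,92),box(10,14,-12,12,72,90),box(-5,5,-12,12,90,138)]
def mask(c,p,L,S=4):
    m=np.zeros((400*S,640*S),np.uint8)
    for P in parts(L):
        q=proj(c,pose(*p,P));cv2.fillConvexPoly(m,cv2.convexHull(((q+.5)*S).astype(np.int32)),1)
    return cv2.resize(m.astype(np.float32),(640,400),interpolation=cv2.INTER_AREA)
def cost(p,L,R):
    e=0
    for c,r in R:
        m=mask(c,p,L);e+=1-np.minimum(m,r).sum()/np.maximum(m,r).sum()
    return e/len(R)
def fitp(p0,L,R,yaws=np.radians([-60,-30,0,30,60])):
    best=min(((cost((p0[0],p0[1],y),L,R),y) for y in yaws))
    f=minimize(lambda v:cost((v[0],v[1],v[2]/30),L,R),[p0[0],p0[1],best[1]*30],method="Nelder-Mead",options=dict(initial_simplex=[[p0[0],p0[1],best[1]*30],[p0[0]+8,p0[1],best[1]*30],[p0[0],p0[1]+8,best[1]*30],[p0[0],p0[1],best[1]*30+8]],maxiter=120,xatol=.2,fatol=1e-4))
    return f.fun,f.x[0],f.x[1],np.degrees(f.x[2]/30)
E
cat > find.py <<'E'
from fit import *
import sys
cands=[(449,-245),(451,-347),(416,124)]
R={}
for c in("scene","top"):
    a=manip.capture(c);cv2.imwrite(f"pics/{c}_cur.png",a[:,:,::-1])
    for n in(44,34,24,14):
        for d in manip.silhouettes(c,f"filter_{n}_grip"):
            l,t,w,h=d["rect"]
            for i,p in enumerate(cands):
                q=proj(c,[(p[0],p[1],60)])[0]
                if w<60 and abs(q[0]-l-w/2)<12 and abs(q[1]-t-h/2)<22:
                    print(c,n,i,round(d["confidence"],2),d["rect"])
                    k=(i,c)
                    if k not in R or R[k][0]<d["confidence"]:R[k]=(d["confidence"],d["region"].astype(np.float32))
for i,p in enumerate(cands):
    rr=[(c,R[i,c][1]) for c in("scene","top") if (i,c) in R]
    if rr:
        for L in(44,34,24,14):print(i,L,len(rr),np.round(fitp(p,L,rr),3))
print(manip.state()["t"],manip.state()["position"])
E
python3 find.py
```

```text
scene 44 2 0.83 [268.7, 243.6, 24.4, 49.9]
scene 34 1 0.57 [392.7, 155.3, 16.3, 46.5]
scene 24 0 0.63 [371.2, 166.7, 18.4, 50.4]
top 44 2 0.64 [257.2, 212.1, 17.4, 15.5]
top 34 1 0.77 [390.3, 198.3, 20.7, 16.6]
top 24 0 0.68 [365.0, 199.2, 16.4, 14.5]
top 24 2 0.61 [256.5, 210.4, 17.7, 17.2]
0 44 2 [ 2.14000e-01  4.47309e+02 -2.42585e+02  2.69460e+01]
0 34 2 [ 2.0200e-01  4.4776e+02 -2.4275e+02  2.4186e+01]
0 24 2 [ 1.93000e-01  4.47722e+02 -2.42737e+02  2.40250e+01]
0 14 2 [ 1.81000e-01  4.47891e+02 -2.42510e+02  2.57060e+01]
1 44 2 [ 1.60000e-01  4.45855e+02 -3.43568e+02 -2.76210e+01]
1 34 2 [ 1.43000e-01  4.45819e+02 -3.44288e+02 -2.64200e+01]
1 24 2 [ 1.58000e-01  4.46932e+02 -3.45284e+02 -1.98720e+01]
1 14 2 [ 1.70000e-01  4.46793e+02 -3.44366e+02 -2.68250e+01]
2 44 2 [1.32000e-01 4.15020e+02 1.24211e+02 2.12970e+01]
2 34 2 [1.28000e-01 4.14903e+02 1.23997e+02 2.14070e+01]
2 24 2 [1.38000e-01 4.15442e+02 1.23740e+02 2.06930e+01]
2 14 2 [1.46000e-01 4.15205e+02 1.23861e+02 2.19330e+01]
9.95 [393.97383966 231.87960367 324.82743597]
```

Run:
```python
from fit import *
a=cv2.imread("pics/scene_cur.png")
rows=[]
P=[(447.7,-242.7,24),(446,-344.3,-26),(415,124,21.3)]
for p in P:
    p=(p[0],p[1],np.radians(p[2]));q=proj("scene",[(p[0],p[1],40)])[0].astype(int)
    x,y=q[0]-22,q[1]-30;S=5 if 0 else 4
    cr=cv2.resize(a[y:y+50,x:x+44],None,fx=S,fy=S,interpolation=cv2.INTER_CUBIC);r=[cr]
    for L in(44,34,24):
        o=cr.copy()
        for s in(-1,1):
            t=np.linspace(0,2*np.pi,40);g=proj("scene",pose(*p,np.c_[20*np.cos(t),0*t+s*L/2,26+20*np.sin(t)]))
            cv2.polylines(o,[(((g-(x,y))+.5)*S).astype(np.int32)],True,(0,0,255) if s>0 else (0,255,0),1)
        r.append(o)
    rows.append(np.hstack(r))
o=np.vstack(rows);cv2.imwrite("pics/v8.png",o);print(o.shape)
```

```text
(600, 704, 3)
```

View pics/v8.png

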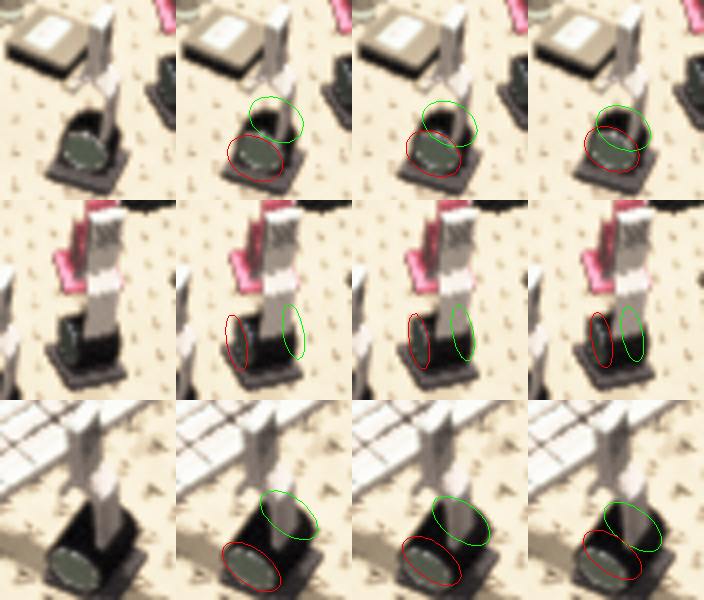

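Overlay: holder 2 matches the 44 mm cell, holder 0 the 24, and holder 1 fits the 34 best, which agrees with the networks. The 14 is missing. First I go to the 24 at about (448,-243), yaw 24°.

Emit:
drive_tool --commands '[[[-0.6,0.9,-7.8,-1,0,0,2.65],[-0.6,0.9,-7.8,-1,0,0,2.65],[-0.6,0.9,-7.8,-1,0,0,2.65],[-0.6,0.9,-7.8,-1,0,0,2.65],[-0.6,0.9,-7.8,-1,0,0,2.65]]]'

```text
t: 10.45
position: [420.9, -0.2, 295.9]
tool_rot: [0.654, 0.757, 0.0, 0.0]
force: [1.5, 0.2, 0.0]
opening: 0.799
grip_force: 0.0
```

Emit:
drive_tool --commands '[[[-0.6,0.9,-8,-1,0,0,2.65],[-0.6,0.9,-8,-1,0,0,2.65],[-0.6,0.9,-8,-1,0,0,2.65],[-0.6,0.9,-8,-1,0,0,2.65],[-0.6,0.9,-8,-1,0,0,2.65]]]'

```text
t: 10.95
position: [447.3, -232.5, 266.7]
tool_rot: [0.543, 0.84, 0.0, -0.0]
force: [0.9, 0.4, 0.9]
opening: 0.8
grip_force: 0.0
```

```bash
python3 - <<'E'
from fit import *
s=manip.state();print(s["t"],s["position"],s["tool_rot"])
E
python3 find.py | grep -v "14 2\|44 2"
```

```text
10.95 [ 447.2624523  -232.45900216  266.65019307] [ 5.43209246e-01  8.39597308e-01  2.23727326e-04 -1.57898853e-04]
top 24 0 0.39 [370.9, 202.6, 9.4, 8.4]
0 44 1 [   0.624  448.551 -251.173  -63.463]
0 34 1 [   0.621  444.34  -251.519  -55.703]
0 24 1 [   0.621  444.761 -249.412  -49.457]
0 14 1 [   0.62   444.961 -250.354  -52.552]
2 34 2 [4.03000e-01 4.12333e+02 1.27095e+02 1.93150e+01]
2 24 2 [4.12000e-01 4.12344e+02 1.25999e+02 1.71800e+01]
11.45 [ 447.38755948 -229.53452477  267.64789165]
```

Emit:
drive_tool --commands '[[[-0.6,0,-0.43,-1,0,0,0],[-0.6,0,-0.43,-2,0,0,0],[-0.6,0,-0.43,-3,0,0,0],[-0.6,0,-0.43,-3,0,0,0],[-0.6,0,-0.43,-3,0,0,0]]]'

```text
t: 11.95
position: [447.2, -243.1, 177.6]
tool_rot: [0.543, 0.84, 0.0, -0.0]
force: [0.7, -0.1, 0.6]
opening: 0.802
grip_force: 0.0
```

Run:
```python
from fit import *
s=manip.state();print(s["t"],s["position"],s["tool_rot"])
a=manip.capture("scene");q=proj("scene",[(448,-243,120)])[0].astype(int);print(q)
cv2.imwrite("pics/v9.png",cv2.resize(a[q[1]-50:q[1]+60,q[0]-60:q[0]+70],None,fx=5,fy=5,interpolation=cv2.INTER_CUBIC)[:,:,::-1])
```

```text
11.95 [ 447.21250349 -243.09614764  177.64567685] [ 5.42989247e-01  8.39739620e-01  3.42517719e-05 -2.16669039e-04]
[379 175]
```

View pics/v9.png

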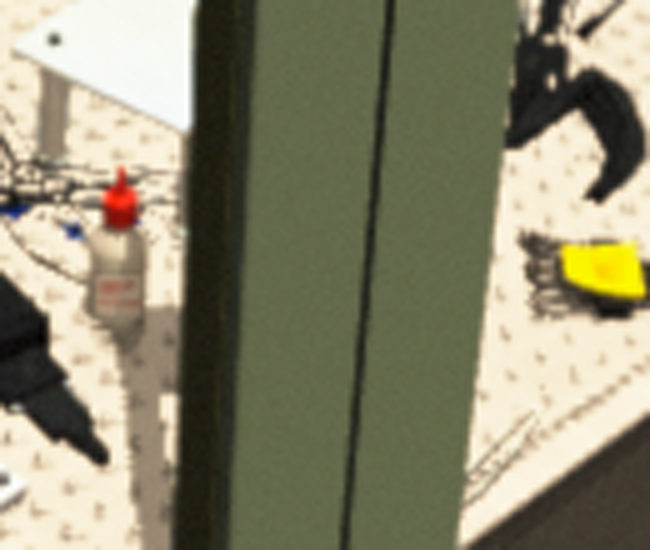

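The arm's forearm hides the grasp; the bottle is clear. Going down by measured pose and closing.

Emit:
drive_tool --commands '[[[-0.6,0,0,-1,0,0,0],[-0.6,0,0,-1.8,0,0,0],[-0.6,0,0,-2.28,0,0,0],[-0.6,0,0,-2.28,0,0,0],[-0.6,0,0,-2.28,0,0,0]]]'

```text
t: 12.5
position: [448.5, -244.6, 110.8]
tool_rot: [0.543, 0.84, -0.0, 0.002]
force: [-0.0, 0.7, -0.2]
opening: 0.802
grip_force: 0.0
```

Emit:
drive_tool --commands '[[[1,0,0,0,0,0,0],[1,0,0,0,0,0,0],[1,0,0,0,0,0,0],[1,0,0,0,0,0,0],[1,0,0,0,0,0,0]]]'

```text
t: 13.0
position: [447.7, -243.9, 109.4]
tool_rot: [0.543, 0.839, 0.0, 0.001]
force: [0.4, 0.3, 1.0]
opening: 0.107
grip_force: 59.5
```

Emit:
drive_tool --commands '[[[1,0,0,0.2,0,0,0],[1,0,0,0.5,0,0,0],[1,0,0,0.5,0,0,0],[1,0,0,0.5,0,0,0],[1,0,0,0.5,0,0,0]]]'

```text
t: 13.5
position: [446.8, -243.6, 123.6]
tool_rot: [0.543, 0.839, -0.0, -0.0]
force: [-0.6, -0.6, -2.0]
opening: 0.107
grip_force: 58.9
```

Emit:
drive_tool --commands '[[[1,0,0,1.6,0,0,0],[1,0.3,1,3.0,0,0,0],[1,1,2,4.2,0,0,-1],[1,1,3.5,4.9,0,0,-2],[1,1,5,4.9,0,0,-3]]]'

```text
t: 14.0
position: [479.8, -93.7, 275.3]
tool_rot: [0.67, 0.742, 0.002, 0.004]
force: [1.3, -0.2, -1.1]
opening: 0.104
grip_force: 59.4
```

Emit:
drive_tool --commands '[[[1,0,1.6,0,0,0,-0.8],[1,0,3.2,0,0,0,-0.8],[1,0,4.8,0,0,0,-0.8],[1,0,6.4,0,0,0,-0.8],[1,0,7.9,0,0,0,-0.8]]]'

```text
t: 14.5
position: [476.4, 145.3, 270.5]
tool_rot: [0.698, 0.716, -0.0, -0.0]
force: [0.5, 0.3, -2.1]
opening: 0.103
grip_force: 59.4
```

Emit:
drive_tool --commands '[[[1,0,1.6,0,0,0,0],[1,0,3.2,0,0,0,0],[1,0,4.5,0,0,0,0],[1,0,5,0,0,0,0],[1,0,5,0,0,0,0]]]'

```text
t: 15.0
position: [476.4, 294.8, 270.1]
tool_rot: [0.697, 0.717, -0.001, -0.0]
force: [1.7, -0.4, -2.5]
opening: 0.1
grip_force: 59.4
```

```bash
cat > st.py <<'E'
from h import *
s=manip.state();q=s["tool_rot"];print(round(s["t"],2),s["position"].round(1),"ang",round(np.degrees(2*np.arctan2(q[1],q[0]))-90,2),s["force"].round(1),round(s["opening"],3))
E
python3 st.py
```

```text
15.0 [476.4 294.8 270.1] ang 1.56 [ 1.7 -0.4 -2.5] 0.1
```

Emit:
drive_tool --commands '[[[1,0,-0.05,-1.5,0,0,0],[1,0,-0.05,-2.8,0,0,0],[1,0,-0.05,-3.25,0,0,0],[1,0,-0.05,-3.25,0,0,0],[1,0,-0.05,-3.25,0,0,0]]]'

```text
t: 15.5
position: [478.4, 291.4, 174.9]
tool_rot: [0.699, 0.715, 0.001, 0.001]
force: [-0.1, -0.1, -1.9]
opening: 0.107
grip_force: 59.4
```

Emit:
drive_tool --commands '[[[1,0.6,0,0,0,0,0],[1,1.2,0,0,0,0,0],[1,1.8,0,0,0,0,0],[1,2.17,0,0,0,0,0],[1,2.17,0,0,0,0,0]]]'

```text
t: 16.0
position: [544.6, 291.8, 175.6]
tool_rot: [0.699, 0.715, 0.002, 0.001]
force: [-0.1, -0.5, -1.5]
opening: 0.103
grip_force: 59.5
```

```bash
python3 st.py
python3 - <<'E'
from h import *
a=manip.capture("scene")
cv2.imwrite("pics/g10.png",cv2.resize(a[190:310,130:290],(800,600),interpolation=cv2.INTER_CUBIC)[:,:,::-1])
E
```

```text
16.0 [544.6 291.8 175.6] ang 1.31 [-0.1 -0.5 -1.5] 0.103
```

View pics/g10.png

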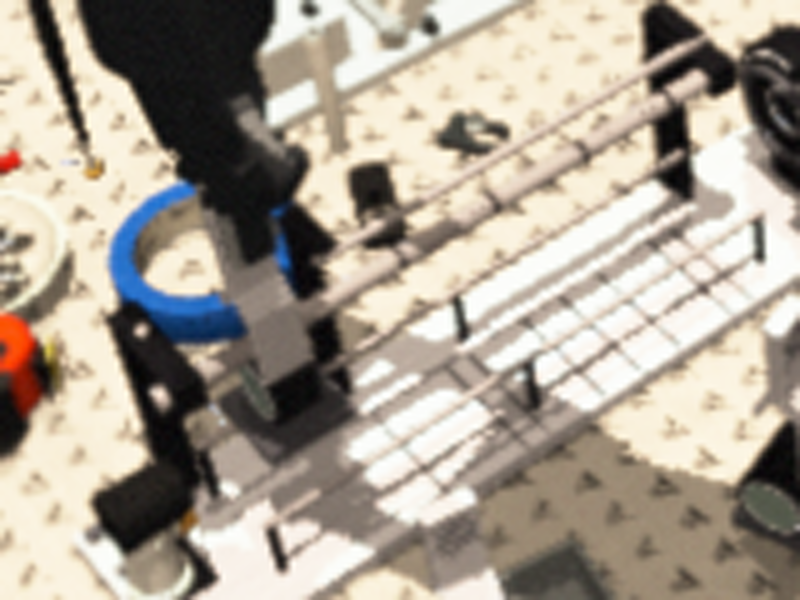

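Holder is over the rail in the gap. Lowering.

Emit:
drive_tool --commands '[[[1,-0.06,0,-0.3,0,0,0],[1,-0.06,0,-0.5,0,0,0],[1,-0.06,0,-0.65,0,0,0],[1,-0.06,0,-0.72,0,0,0],[1,-0.06,0,-0.72,0,0,0]]]'

```text
t: 16.55
position: [541.4, 292.0, 152.3]
tool_rot: [0.699, 0.716, 0.001, 0.001]
force: [3.1, 0.9, -1.0]
opening: 0.105
grip_force: 59.8
```

Emit:
drive_tool --commands '[[[1,0,0,-0.05,0,0,0],[1,0,0,-0.05,0,0,0],[1,0,0,-0.05,0,0,0],[1,0,0,-0.05,0,0,0],[1,0,0,-0.05,0,0,0]]]'

```text
t: 17.05
position: [542.0, 292.1, 151.6]
tool_rot: [0.699, 0.715, 0.002, 0.001]
force: [5.7, -0.5, 4.2]
opening: 0.108
grip_force: 60.4
```

Emit:
drive_tool --commands '[[[1,0.05,-0.2,0.04,0,0,0],[1,0.05,-0.8,0.04,0,0,0],[1,0.08,-1.6,0.04,0,0,0],[1,0.1,-2.4,0.04,0,0,0],[1,0.12,-3.2,0.04,0,0,0]]]'

```text
t: 17.55
position: [544.4, 195.6, 151.8]
tool_rot: [0.699, 0.716, 0.001, -0.0]
force: [5.6, 1.9, 2.5]
opening: 0.105
grip_force: 60.1
```

Emit:
drive_tool --commands '[[[1,0.01,-0.6,0,0,0,0],[1,0.03,-1.2,0,0,0,0],[1,0.05,-1.8,0,0,0,0],[1,0.06,-2.3,0,0,0,0],[1,0.07,-2.55,0,0,0,0]]]'

```text
t: 18.05
position: [546.5, 118.7, 151.7]
tool_rot: [0.699, 0.715, 0.001, -0.0]
force: [4.9, 2.5, 3.0]
opening: 0.107
grip_force: 60.1
```

Emit:
drive_tool --commands '[[[1,0,0,0,0,0,0],[1,0,0,0,0,0,0],[1,0,0,0,0,0,0],[1,0,0,0,0,0,0],[1,0,0,0,0,0,0]]]'

```text
t: 18.55
position: [546.6, 118.6, 151.7]
tool_rot: [0.698, 0.716, -0.0, 0.001]
force: [5.0, -2.2, 2.7]
opening: 0.106
grip_force: 60.2
```

```bash
python3 st.py
python3 - <<'E'
from rect import *
a=manip.capture("scene");b=manip.capture("top")
cv2.imwrite("pics/sc11.png",a[:,:,::-1]);cv2.imwrite("pics/tp11.png",b[:,:,::-1])
o=cv2.resize(a[175:285,170:330],(800,550),interpolation=cv2.INTER_CUBIC)
cv2.imwrite("pics/g11.png",o[:,:,::-1])
E
```

```text
18.55 [546.6 118.6 151.7] ang 1.39 [ 5.  -2.2  2.7] 0.106
```

View pics/g11.png

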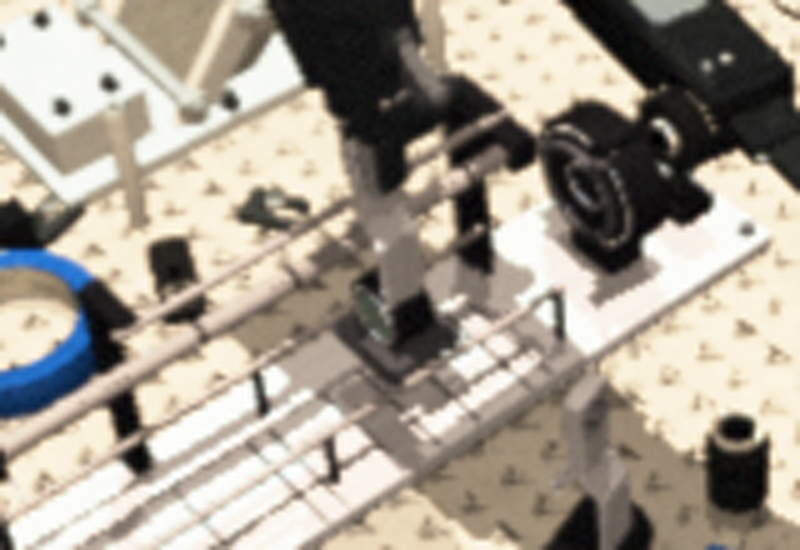

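Emit:
drive_tool --commands '[[[-0.5,0,0,0,0,0,0],[-0.5,0,0,0,0,0,0],[-0.5,0,0,0,0,0,0],[-0.5,0,0,1,0,0,0],[-0.5,0,0,2,0,0,0]]]'

```text
t: 19.15
position: [543.6, 119.4, 209.7]
tool_rot: [0.699, 0.716, -0.003, -0.002]
force: [1.0, -0.3, 0.1]
opening: 0.753
grip_force: 0.0
```

Emit:
drive_tool --commands '[[[-0.5,0,0,1.6,0,0,0],[-0.5,-1,-1,2.4,0,0,-1],[-0.5,-2,-2.4,2.4,0,0,-2],[-0.5,-2.5,-4,2.4,0,0,-3],[-0.5,-3,-5.5,2.4,0,0,-4]]]'

```text
t: 19.65
position: [454.2, -46.3, 283.1]
tool_rot: [0.833, 0.554, -0.0, -0.001]
force: [0.4, 0.3, -0.3]
opening: 0.749
grip_force: 0.0
```

Emit:
drive_tool --commands '[[[-0.5,0,-1.6,0,0,0,-0.6],[-0.5,0,-3.2,0,0,0,-0.6],[-0.5,0,-4.8,0,0,0,-0.6],[-0.5,0,-5,0,0,0,-0.6],[-0.5,0,-5,0,0,0,-0.6]]]'

```text
t: 20.15
position: [455.2, -196.4, 282.5]
tool_rot: [0.85, 0.527, -0.0, -0.001]
force: [0.2, 0.4, 0.5]
opening: 0.756
grip_force: 0.0
```

```bash
cat > hung.py <<'E'
from rect import *
# x-slices: hook/tab edges along the rail at z of tab, and rings at z=122
import sys
tag=sys.argv[1]
a=manip.capture("scene");b=manip.capture("top")
cv2.imwrite(f"pics/sc{tag}.png",a[:,:,::-1]);cv2.imwrite(f"pics/tp{tag}.png",b[:,:,::-1])
for c in("scene","top"):
    for n in (44,34,24,14):
        for d in manip.silhouettes(c,f"filter_{n}_grip"):
            print(c,n,round(d["confidence"],2),np.round(d["rect"]).tolist())
o=[]
for c,im,z in(("scene",a,54),("scene",a,170),("top",b,170)):
    r=rect(c,im,545.3,166,np.radians(1.4),z,ys=(-140,130),xs=(-45,45),s=2.2)
    for m in(58,6,-46,-98):cv2.line(r,(int((130-m)*2.2),0),(int((130-m)*2.2),8),(255,0,0),1)
    o.append(r)
cv2.imwrite(f"pics/h{tag}.png",np.vstack(o)[:,:,::-1])
E
python3 st.py;python3 hung.py 12; sed -i 's/cands=.*/cands=[(448,-243),(446,-344),(415,124)]/' find.py; python3 find.py
```

```text
20.15 [ 455.2 -196.4  282.5] ang -26.4 [0.2 0.4 0.5] 0.756
scene 44 0.7 [275.0, 251.0, 27.0, 51.0]
scene 44 0.43 [145.0, 191.0, 180.0, 137.0]
scene 34 0.54 [276.0, 249.0, 28.0, 54.0]
scene 24 0.91 [238.0, 200.0, 26.0, 51.0]
scene 14 0.35 [285.0, 194.0, 12.0, 31.0]
top 44 0.51 [257.0, 219.0, 22.0, 13.0]
top 34 0.62 [394.0, 197.0, 5.0, 11.0]
top 24 0.52 [262.0, 168.0, 13.0, 18.0]
top 24 0.42 [185.0, 157.0, 144.0, 40.0]
top 24 0.41 [420.0, 181.0, 16.0, 15.0]
top 14 0.61 [289.0, 221.0, 11.0, 11.0]
scene 44 2 0.76 [278.2, 250.5, 21.5, 51.2]
scene 24 2 0.36 [280.0, 250.0, 19.7, 49.1]
top 44 2 0.58 [257.2, 218.8, 17.4, 14.5]
top 34 1 0.39 [395.2, 196.1, 5.1, 13.7]
1 44 1 [   0.814  446.57  -327.929   42.026]
1 34 1 [   0.814  454.543 -336.049   46.136]
1 24 1 [   0.813  454.543 -336.049   46.136]
1 14 1 [   0.813  454.543 -336.049   46.136]
2 44 2 [1.03000e-01 3.88466e+02 1.19725e+02 2.14620e+01]
2 34 2 [1.10000e-01 3.88889e+02 1.19377e+02 2.34400e+01]
2 24 2 [1.19000e-01 3.88659e+02 1.19733e+02 2.28840e+01]
2 14 2 [1.30000e-01 3.88306e+02 1.19581e+02 2.43490e+01]
21.15 [ 456.07802896 -195.81792138  283.44018472]
```

```bash
cat > chk.py <<'E'
from fit import *
import sys
n=int(sys.argv[1]);x0=float(sys.argv[2]);y0=float(sys.argv[3]);a0=np.radians(1.4)
ring={"scene":{24:-47.2,44:56.8,34:4.8},"top":{24:-46.0,44:58.8,34:6.3}}[ "scene"] and {"scene":56.9-0.1,"top":58.4}
for c in("scene","top"):
    manip.capture(c)
    for d in manip.silhouettes(c,f"filter_{n}_grip"):
        l,t,w,h=d["rect"];q=proj(c,[(x0,y0,110)])[0]
        if w>60 or abs(l+w/2-q[0])>15 or abs(t+h/2-q[1])>25: continue
        r=d["region"].astype(np.float32)
        def f(v):
            m=np.zeros((1600,2560),np.uint8)
            for P in parts(n):
                g=proj(c,pose(v[0],v[1],a0,P+[0,0,42]));cv2.fillConvexPoly(m,cv2.convexHull(((g+.5)*4).astype(np.int32)),1)
            m=cv2.resize(m.astype(np.float32),(640,400),interpolation=cv2.INTER_AREA)
            return 1-np.minimum(m,r).sum()/np.maximum(m,r).sum()
        s=minimize(f,[x0,y0],method="Nelder-Mead",options=dict(initial_simplex=[[x0,y0],[x0+6,y0],[x0,y0+6]],xatol=.2,fatol=1e-4,maxiter=80))
        k={44:0,34:1,24:2,14:3}[n]
        yb=(s.x[1]-166)*np.cos(np.radians(1.3))-(s.x[0]-545)*np.sin(np.radians(1.3))
        print(c,round(d["confidence"],2),"fit",s.x.round(1),round(s.fun,3),"bench y",round(yb,1),"ring",round(ring[c]-52*k,1))
E
python3 chk.py 24 546.5 118.6
```

```text
scene 0.57 fit [546.2 120.6] 0.171 bench y -45.4 ring -47.2
top 0.63 fit [548.4 120.3] 0.16 bench y -45.8 ring -45.6
```

View pics/h12.png

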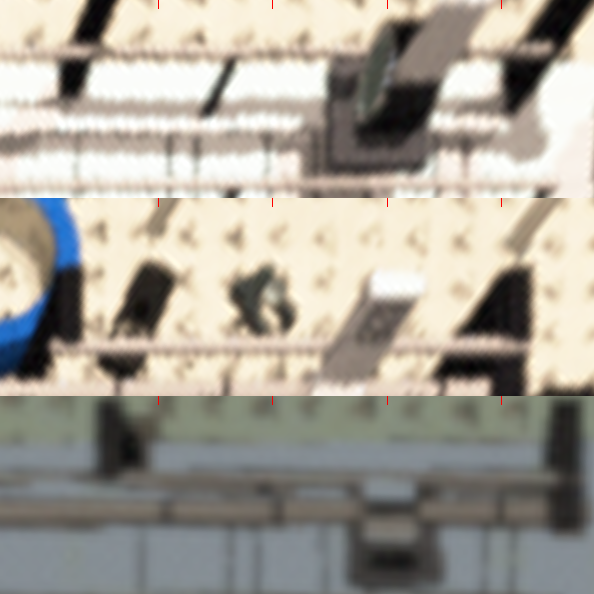

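Top view: the 24's hook is centred between the rings (389.5 against 390.5 expected), so it is placed. The 44 has been knocked to about (388,120). Now the 34.

Emit:
drive_tool --commands '[[[-0.5,-0.33,-1.6,-0.3,0,0,0],[-0.5,-0.33,-3.2,-0.6,0,0,0],[-0.5,-0.33,-4.9,-1,0,0,0],[-0.5,-0.33,-4.93,-2,0,0,0],[-0.5,-0.33,-4.93,-3,0,0,0]]]'

```text
t: 21.85
position: [446.3, -346.2, 193.1]
tool_rot: [0.85, 0.527, 0.0, 0.001]
force: [0.5, 0.7, -1.4]
opening: 0.749
grip_force: 0.0
```

```bash
python3 st.py; python3 find.py | grep -v " 2 \[" ; python3 find.py | grep "^1"
```

```text
21.85 [ 446.3 -346.2  193.1] ang -26.4 [ 0.5  0.7 -1.4] 0.749
scene 44 2 0.93 [275.9, 248.4, 25.7, 52.2]
scene 34 1 0.52 [405.4, 190.0, 3.5, 9.6]
top 44 2 0.5 [258.5, 217.3, 17.0, 14.9]
top 14 2 0.55 [256.0, 220.4, 19.1, 13.0]
1 44 1 [   0.953  436.415 -343.942   35.729]
1 34 1 [   0.951  445.527 -355.214   36.093]
1 24 1 [   0.95   438.488 -341.929   36.054]
1 14 1 [   0.947  443.1   -354.447   35.793]
22.35 [ 447.08217314 -344.08675292  195.33210369]
1 44 1 [   0.933  445.311 -354.354   36.504]
1 34 1 [   0.931  444.407 -352.869   35.52 ]
1 24 1 [   0.929  444.199 -354.856   35.313]
1 14 1 [   0.927  427.565 -368.592   35.026]
```

Emit:
drive_tool --commands '[[[-0.5,0,0,-1,0,0,0],[-0.5,0,0,-2,0,0,0],[-0.5,0,0,-2.83,0,0,0],[-0.5,0,0,-2.83,0,0,0],[-0.5,0,0,-2.83,0,0,0]]]'

```text
t: 23.35
position: [446.1, -343.6, 108.5]
tool_rot: [0.849, 0.528, -0.0, -0.0]
force: [0.5, 0.5, 1.3]
opening: 0.749
grip_force: 0.0
```

Emit:
drive_tool --commands '[[[1,0,0,0,0,0,0],[1,0,0,0,0,0,0],[1,0,0,0,0,0,0],[1,0,0,0,0,0,0],[1,0,0,0,0,0,0]]]'

```text
t: 23.85
position: [446.9, -344.5, 109.8]
tool_rot: [0.849, 0.528, 0.0, 0.001]
force: [0.5, -0.9, 3.7]
opening: 0.108
grip_force: 59.6
```

Emit:
drive_tool --commands '[[[1,0,0,0.2,0,0,0],[1,0,0,0.5,0,0,0],[1,0,0,0.5,0,0,0],[1,0,0,0.5,0,0,0],[1,0,0,0.5,0,0,0]]]'

```text
t: 24.35
position: [445.9, -343.4, 123.3]
tool_rot: [0.849, 0.528, -0.0, -0.0]
force: [-0.5, 0.2, -1.8]
opening: 0.108
grip_force: 58.8
```

Emit:
drive_tool --commands '[[[1,0,0,1.6,0,0,0],[1,0.3,0.8,3.1,0,0,0.6],[1,0.8,1.6,4.4,0,0,1.6],[1,1,2.8,4.9,0,0,2.6],[1,1,4.2,4.9,0,0,3.4]]]'

```text
t: 24.85
position: [478.7, -218.3, 274.6]
tool_rot: [0.741, 0.671, 0.001, 0.004]
force: [0.7, 0.1, -1.4]
opening: 0.102
grip_force: 59.4
```

Emit:
drive_tool --commands '[[[1,0,1.6,0,0,0,1.2],[1,0,3.2,0,0,0,1.2],[1,0,4.8,0,0,0,1.2],[1,0,6.4,0,0,0,1.2],[1,0,8,0,0,0,1.2]]]'

```text
t: 25.35
position: [475.6, 24.2, 270.3]
tool_rot: [0.699, 0.715, -0.0, -0.0]
force: [1.3, 1.5, -2.3]
opening: 0.106
grip_force: 59.4
```

Emit:
drive_tool --commands '[[[1,0,1.6,0,0,0,0],[1,0,3.2,0,0,0,0],[1,0,4.8,0,0,0,0],[1,0,6.4,0,0,0,0],[1,0,8,0,0,0,0]]]'

```text
t: 25.85
position: [475.5, 264.2, 270.2]
tool_rot: [0.699, 0.716, -0.0, -0.0]
force: [1.1, -1.1, -1.2]
opening: 0.108
grip_force: 59.4
```

```bash
python3 st.py
```

```text
25.85 [475.5 264.2 270.2] ang 1.38 [ 1.1 -1.1 -1.2] 0.108
```

Emit:
drive_tool --commands '[[[1,0,0.95,-1,0,0,0],[1,0,0.95,-2.3,0,0,0],[1,0,0.95,-3.23,0,0,0],[1,0,0.95,-3.23,0,0,0],[1,0,0.95,-3.23,0,0,0]]]'

```text
t: 26.35
position: [475.9, 290.7, 173.4]
tool_rot: [0.699, 0.715, -0.001, -0.0]
force: [1.4, 0.7, -0.3]
opening: 0.105
grip_force: 59.4
```

Emit:
drive_tool --commands '[[[1,0.6,0,0,0,0,0],[1,1.2,0,0,0,0,0],[1,1.8,0,0,0,0,0],[1,2.2,0,0,0,0,0],[1,2.2,0,0,0,0,0]]]'

```text
t: 26.85
position: [544.7, 290.8, 175.9]
tool_rot: [0.699, 0.715, 0.002, 0.001]
force: [-0.5, -0.0, -1.4]
opening: 0.105
grip_force: 59.5
```

```bash
python3 st.py
```

```text
26.85 [544.7 290.8 175.9] ang 1.28 [-0.5 -0.  -1.4] 0.105
```

Same situation as with the 24; same lowering.

Emit:
drive_tool --commands '[[[1,-0.03,0,-0.3,0,0,0],[1,-0.03,0,-0.5,0,0,0],[1,-0.03,0,-0.65,0,0,0],[1,-0.03,0,-0.72,0,0,0],[1,-0.03,0,-0.72,0,0,0]]]'

```text
t: 27.35
position: [541.9, 291.1, 152.4]
tool_rot: [0.699, 0.716, 0.001, 0.001]
force: [1.9, 0.7, -0.9]
opening: 0.105
grip_force: 59.7
```

Emit:
drive_tool --commands '[[[1,0,0,-0.05,0,0,0],[1,0,0,-0.05,0,0,0],[1,0,0,-0.05,0,0,0],[1,0,0,-0.05,0,0,0],[1,0,0,-0.05,0,0,0]]]'

```text
t: 27.85
position: [542.5, 291.2, 151.6]
tool_rot: [0.699, 0.715, 0.001, 0.001]
force: [3.9, 0.4, 4.9]
opening: 0.102
grip_force: 60.4
```

Emit:
drive_tool --commands '[[[1,0.04,-0.2,0.04,0,0,0],[1,0.05,-0.8,0.04,0,0,0],[1,0.07,-1.5,0.04,0,0,0],[1,0.09,-2.2,0.04,0,0,0],[1,0.1,-2.9,0.04,0,0,0]]]'

```text
t: 28.35
position: [544.6, 203.2, 151.9]
tool_rot: [0.699, 0.715, 0.001, -0.0]
force: [4.7, 2.2, 3.7]
opening: 0.11
grip_force: 60.1
```

Emit:
drive_tool --commands '[[[1,0.02,-0.5,0,0,0,0],[1,0.03,-0.9,0,0,0,0],[1,0.04,-1.13,0,0,0,0],[1,0.04,-1.13,0,0,0,0],[1,0.04,-1.13,0,0,0,0]]]'

```text
t: 28.85
position: [545.7, 169.2, 151.8]
tool_rot: [0.699, 0.715, -0.001, 0.001]
force: [5.2, -1.1, 3.5]
opening: 0.107
grip_force: 60.2
```

```bash
python3 st.py
```

```text
28.85 [545.7 169.2 151.8] ang 1.37 [ 5.2 -1.1  3.5] 0.107
```

Emit:
drive_tool --commands '[[[-0.5,0,0,0,0,0,0],[-0.5,0,0,0,0,0,0],[-0.5,0,0,0,0,0,0],[-0.5,0,0,1,0,0,0],[-0.5,0,0,2,0,0,0]]]'

```text
t: 29.35
position: [543.1, 170.2, 210.0]
tool_rot: [0.698, 0.716, -0.003, -0.002]
force: [0.3, -1.1, 0.1]
opening: 0.75
grip_force: 0.0
```

Emit:
drive_tool --commands '[[[-0.5,0,0,1.6,0,0,0],[-0.5,-1,-1,2.4,0,0,0],[-0.5,-2,-2.4,2.4,0,0,0],[-0.5,-2.5,-4,2.4,0,0,0],[-0.5,-3,-5.5,2.4,0,0,0]]]'

```text
t: 29.85
position: [453.6, 4.5, 283.4]
tool_rot: [0.698, 0.716, -0.0, -0.001]
force: [1.0, 0.1, 0.1]
opening: 0.753
grip_force: 0.0
```

Emit:
drive_tool --commands '[[[-0.5,0,-1.6,0,0,0,0],[-0.5,0,-3.2,0,0,0,0],[-0.5,0,-4.8,0,0,0,0],[-0.5,0,-5,0,0,0,0],[-0.5,0,-5,0,0,0,0]]]'

```text
t: 30.35
position: [454.8, -145.6, 282.9]
tool_rot: [0.7, 0.715, -0.0, -0.001]
force: [-0.1, -0.0, -0.7]
opening: 0.75
grip_force: 0.0
```

```bash
python3 st.py;python3 hung.py 13; python3 chk.py 34 545.7 169.2; python3 chk.py 24 546.5 118.6; sed -i 's/cands=.*/cands=[(388,120)]/' find.py; python3 find.py
```

```text
30.35 [ 454.8 -145.6  282.9] ang 1.21 [-0.1 -0.  -0.7] 0.75
scene 44 0.61 [275.0, 250.0, 25.0, 50.0]
scene 34 0.88 [218.0, 209.0, 26.0, 55.0]
scene 34 0.66 [196.0, 299.0, 68.0, 57.0]
scene 34 0.65 [276.0, 250.0, 27.0, 51.0]
scene 34 0.52 [146.0, 190.0, 177.0, 135.0]
scene 24 0.67 [242.0, 200.0, 20.0, 52.0]
scene 24 0.43 [148.0, 193.0, 176.0, 136.0]
top 44 0.71 [257.0, 218.0, 17.0, 14.0]
top 34 0.76 [246.0, 169.0, 14.0, 14.0]
top 24 0.75 [262.0, 168.0, 11.0, 17.0]
top 24 0.75 [411.0, 178.0, 25.0, 20.0]
top 24 0.17 [185.0, 156.0, 146.0, 40.0]
scene 0.89 fit [543.5 170.9] 0.082 bench y 5.0 ring 4.8
top 0.73 fit [545. 167.] 0.381 bench y 1.0 ring 6.4
scene 0.58 fit [545.  120.9] 0.129 bench y -45.1 ring -47.2
top 0.77 fit [547.3 120.2] 0.243 bench y -45.8 ring -45.6
scene 44 0 0.76 [276.6, 252.4, 24.0, 47.6]
top 44 0 0.73 [257.0, 216.5, 17.3, 14.2]
0 44 2 [1.14000e-01 3.88097e+02 1.20580e+02 2.14910e+01]
0 34 2 [1.17000e-01 3.88779e+02 1.20148e+02 2.11290e+01]
0 24 2 [1.24000e-01 3.88270e+02 1.20443e+02 2.01400e+01]
0 14 2 [1.32000e-01 3.88745e+02 1.20216e+02 1.92430e+01]
31.75 [ 455.52263794 -145.04881042  283.76756509]
```

View pics/h13.png

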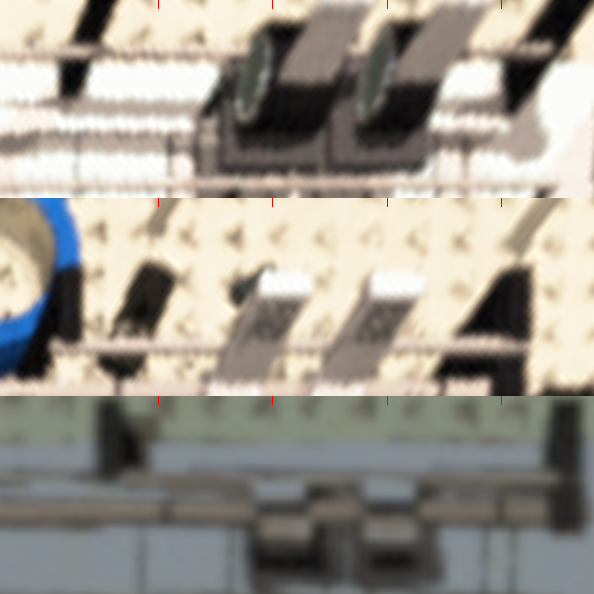

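Both hang correctly. 34–24 spacing is about 50.5 mm against 52, so each is within roughly 1 mm of its mark; I'll recheck at the end. Now the 44 at (388,120.4), yaw 21.5°.

Emit:
drive_tool --commands '[[[-0.5,-0.5,1.6,0,0,0,1],[-0.5,-1,3.2,0,0,0,2],[-0.5,-1.5,4.8,0,0,0,3],[-0.5,-2,6.2,0,0,0,3.38],[-0.5,-2.24,7.5,0,0,0,3.38]]]'

```text
t: 32.25
position: [387.0, 81.7, 283.9]
tool_rot: [0.561, 0.828, 0.0, 0.0]
force: [1.5, -0.0, 0.4]
opening: 0.749
grip_force: 0.0
```

Emit:
drive_tool --commands '[[[-0.5,0,1.35,-1,0,0,0],[-0.5,0,1.35,-2,0,0,0],[-0.5,0,1.35,-3,0,0,0],[-0.5,0,1.35,-3,0,0,0],[-0.5,0,1.35,-3,0,0,0]]]'

```text
t: 32.75
position: [388.3, 120.4, 194.0]
tool_rot: [0.562, 0.827, -0.0, -0.0]
force: [0.3, -0.3, -0.2]
opening: 0.75
grip_force: 0.0
```

```bash
python3 st.py; python3 find.py|head -3
```

```text
32.75 [388.3 120.4 194. ] ang 21.65 [ 0.3 -0.3 -0.2] 0.75
scene 44 0 0.7 [279.2, 248.7, 21.2, 51.9]
0 44 1 [8.50000e-02 3.85952e+02 1.21061e+02 1.73760e+01]
0 34 1 [1.02000e-01 3.86219e+02 1.20397e+02 1.66850e+01]
```

Emit:
drive_tool --commands '[[[-0.5,0,0,-1,0,0,0],[-0.5,0,0,-2,0,0,0],[-0.5,0,0,-2.82,0,0,0],[-0.5,0,0,-2.82,0,0,0],[-0.5,0,0,-2.82,0,0,0]]]'

```text
t: 33.75
position: [388.3, 120.4, 109.4]
tool_rot: [0.562, 0.827, -0.0, -0.0]
force: [1.4, 0.4, 0.1]
opening: 0.753
grip_force: 0.0
```

Emit:
drive_tool --commands '[[[1,0,0,0,0,0,0],[1,0,0,0,0,0,0],[1,0,0,0,0,0,0],[1,0,0,0,0,0,0],[1,0,0,0,0,0,0]]]'

```text
t: 34.25
position: [389.1, 120.4, 110.1]
tool_rot: [0.562, 0.827, 0.0, 0.001]
force: [-1.3, -0.6, 5.2]
opening: 0.102
grip_force: 59.2
```

Emit:
drive_tool --commands '[[[1,0,0,0.2,0,0,0],[1,0,0,0.5,0,0,0],[1,0,0,0.5,0,0,0],[1,0,0,0.5,0,0,0],[1,0,0,0.5,0,0,0]]]'

```text
t: 34.75
position: [388.0, 120.5, 124.0]
tool_rot: [0.562, 0.827, -0.0, -0.0]
force: [-0.8, -0.2, -2.1]
opening: 0.105
grip_force: 58.4
```

```bash
python3 st.py
```

```text
34.75 [388.  120.5 124. ] ang 21.65 [-0.8 -0.2 -2.1] 0.105
```

Emit:
drive_tool --commands '[[[1,0,0,1.6,0,0,0],[1,0.3,0,3.1,0,0,0],[1,1.2,0,4.4,0,0,-1],[1,2.4,0,4.88,0,0,-2],[1,2.95,0,4.88,0,0,-3]]]'

```text
t: 35.25
position: [481.2, 120.5, 274.3]
tool_rot: [0.686, 0.728, 0.003, 0.003]
force: [-0.9, -1.0, -1.2]
opening: 0.106
grip_force: 59.7
```

Emit:
drive_tool --commands '[[[1,0,1.5,0,0,0,-0.37],[1,0,3,0,0,0,-0.37],[1,0,4.5,0,0,0,-0.37],[1,0,5.68,0,0,0,-0.37],[1,0,5.68,0,0,0,-0.37]]]'

```text
t: 35.75
position: [475.8, 294.8, 269.5]
tool_rot: [0.696, 0.718, -0.0, -0.001]
force: [0.7, -0.2, -2.2]
opening: 0.104
grip_force: 59.7
```

```bash
python3 st.py
```

```text
35.75 [475.8 294.8 269.5] ang 1.72 [ 0.7 -0.2 -2.2] 0.104
```

Emit:
drive_tool --commands '[[[1,0,-0.08,-1,0,0,-0.05],[1,0,-0.08,-2.3,0,0,-0.05],[1,0,-0.08,-3.2,0,0,-0.05],[1,0,-0.08,-3.2,0,0,-0.05],[1,0,-0.08,-3.2,0,0,-0.05]]]'

```text
t: 36.25
position: [476.7, 287.8, 174.3]
tool_rot: [0.7, 0.714, -0.001, -0.0]
force: [0.3, -0.8, -0.6]
opening: 0.109
grip_force: 59.7
```

Emit:
drive_tool --commands '[[[1,0.6,0,0,0,0,0],[1,1.2,0,0,0,0,0],[1,1.8,0,0,0,0,0],[1,2.2,0,0,0,0,0],[1,2.2,0,0,0,0,0]]]'

```text
t: 36.75
position: [545.1, 288.5, 176.6]
tool_rot: [0.701, 0.714, 0.002, 0.001]
force: [-0.3, -0.3, -2.0]
opening: 0.11
grip_force: 59.7
```

Emit:
drive_tool --commands '[[[1,-0.02,0,-0.3,0,0,0],[1,-0.02,0,-0.5,0,0,0],[1,-0.02,0,-0.65,0,0,0],[1,-0.02,0,-0.7,0,0,0],[1,-0.02,0,-0.7,0,0,0]]]'

```text
t: 37.25
position: [541.8, 288.5, 153.3]
tool_rot: [0.7, 0.714, -0.0, -0.0]
force: [0.3, 0.2, -1.6]
opening: 0.098
grip_force: 59.7
```

```bash
python3 st.py
```

```text
37.25 [541.8 288.5 153.3] ang 1.14 [ 0.3  0.2 -1.6] 0.098
```

Emit:
drive_tool --commands '[[[1,0.03,0,-0.05,0,0,0.04],[1,0.03,0,-0.05,0,0,0.04],[1,0.05,-0.5,-0.04,0,0,0.04],[1,0.07,-1.2,-0.04,0,0,0.04],[1,0.09,-1.8,-0.04,0,0,0.04]]]'

```text
t: 37.75
position: [544.5, 232.9, 152.2]
tool_rot: [0.699, 0.716, -0.001, -0.0]
force: [-0.5, 0.2, -2.1]
opening: 0.102
grip_force: 59.8
```

Emit:
drive_tool --commands '[[[1,0.02,-0.38,0,0,0,0],[1,0.02,-0.38,0,0,0,0],[1,0.02,-0.38,0,0,0,0],[1,0.02,-0.38,0,0,0,0],[1,0.02,-0.38,0,0,0,0]]]'

```text
t: 38.25
position: [545.2, 223.4, 152.4]
tool_rot: [0.698, 0.716, -0.0, -0.0]
force: [-3.5, -2.5, 1.9]
opening: 0.108
grip_force: 60.2
```

```bash
python3 st.py
```

```text
38.25 [545.2 223.4 152.4] ang 1.41 [-3.5 -2.5  1.9] 0.108
```

Release, back off to the right, and measure all three against the rings.

Emit:
drive_tool --commands '[[[-0.5,0,0,0,0,0,0],[-0.5,0,0,0,0,0,0],[-0.5,0,0,0,0,0,0],[-0.5,0,0,1,0,0,0],[-0.5,0,0,2,0,0,0]]]'

```text
t: 38.75
position: [544.9, 223.1, 211.7]
tool_rot: [0.699, 0.716, -0.001, -0.001]
force: [0.5, -0.0, 0.2]
opening: 0.746
grip_force: 0.0
```

Emit:
drive_tool --commands '[[[-0.5,0,0,1.6,0,0,0],[-0.5,-1,-1,2.4,0,0,0],[-0.5,-2,-2.6,2.4,0,0,0],[-0.5,-2.5,-4.2,2.4,0,0,0],[-0.5,-3,-5.8,2.4,0,0,0]]]'

```text
t: 39.25
position: [457.1, 54.8, 285.1]
tool_rot: [0.698, 0.716, 0.001, 0.001]
force: [0.9, -0.5, -0.5]
opening: 0.752
grip_force: 0.0
```

Emit:
drive_tool --commands '[[[-0.5,0,-1.6,0,0,0,0],[-0.5,0,-3.2,0,0,0,0],[-0.5,0,-4.8,0,0,0,0],[-0.5,0,-6.4,0,0,0,0],[-0.5,0,-7.5,0,0,0,0]]]'

```text
t: 39.75
position: [457.7, -172.4, 284.8]
tool_rot: [0.699, 0.715, 0.0, 0.001]
force: [0.5, -0.5, 0.1]
opening: 0.749
grip_force: 0.0
```

```bash
python3 st.py;python3 hung.py 14 >/dev/null; python3 chk.py 44 545 223; python3 chk.py 34 545.7 169.2; python3 chk.py 24 546.5 118.6
cat > fine.py <<'E'
from rect import *
import sys
tag=sys.argv[1]
s=4;yy=np.arange(130,-140,-1/s)
def prof(c,im,z,xs): 
    r=rect(c,im,545.3,166,np.radians(1.4),z,ys=(-140,130),xs=xs,s=s).astype(np.float32);return r.mean(0) 
def edges(p,ms):
    g=np.gradient(cv2.GaussianBlur(p[None],(9,1),0)[0]);o=[]
    for m in ms:
        w=(yy>m+4)&(yy<m+22);v=(yy<m-4)&(yy>m-22)
        o.append([yy[np.where(w)[0][np.argmax(abs(g[w]))]],yy[np.where(v)[0][np.argmax(abs(g[v]))]]])
    return np.array(o)
ms=[58,6,-46]
for c,f in(("scene","sc"),("top","tp")):
    im=cv2.cvtColor(cv2.imread(f"pics/{f}{tag}.png"),6)
    im0=cv2.cvtColor(cv2.imread(f"pics/{c}0.png"),6)
    for z,xs in((180,(-4,4)),(170,(-9,-6)),(134,(-10,0))):
        e=edges(prof(c,im,z,xs),ms);print(c,"z",z,e.round(1).tolist(),"centres",e.mean(1).round(1))
    from scipy.signal import find_peaks
    p=prof(c,im0,122,(-3,3));k=find_peaks(-p,prominence=8)[0];print(c,"rings",yy[k].round(1))
E
python3 fine.py 14
```

```text
39.75 [ 457.7 -172.4  284.8] ang 1.24 [ 0.5 -0.5  0.1] 0.749
scene 0.83 fit [542.3 224.8] 0.147 bench y 58.9 ring 56.8
top 0.76 fit [545.3 223.7] 0.251 bench y 57.6 ring 58.4
scene 0.55 fit [543.6 170.5] 0.113 bench y 4.6 ring 4.8
top 0.46 fit [544.6 167.5] 0.131 bench y 1.5 ring 6.4
scene 0.8 fit [546.3 121.2] 0.239 bench y -44.8 ring -47.2
top 0.48 fit [547.9 120.3] 0.188 bench y -45.8 ring -45.6
scene z 180 [[74.2, 48.5], [16.2, -8.0], [-33.2, -52.8]] centres [ 61.4   4.1 -43. ]
scene z 170 [[77.0, 47.8], [22.8, -6.0], [-29.0, -56.0]] centres [ 62.4   8.4 -42.5]
scene z 134 [[77.2, 44.5], [22.8, -10.0], [-25.8, -62.5]] centres [ 60.9   6.4 -44.1]
scene rings [ 120.8  102.5   56.8   19.   -47.2  -62.5  -83.8  -89.5  -99.8 -134.8]
top z 180 [[68.5, 45.2], [14.2, -10.0], [-35.2, -59.0]] centres [ 56.9   2.1 -47.1]
top z 170 [[68.0, 40.0], [15.0, -9.8], [-34.8, -60.2]] centres [ 54.    2.6 -47.5]
top z 134 [[74.5, 44.2], [11.8, -10.8], [-34.0, -57.5]] centres [ 59.4   0.5 -45.8]
top rings [  58.8   12.5  -46.   -97.8 -129. ]
```

View pics/h14.png

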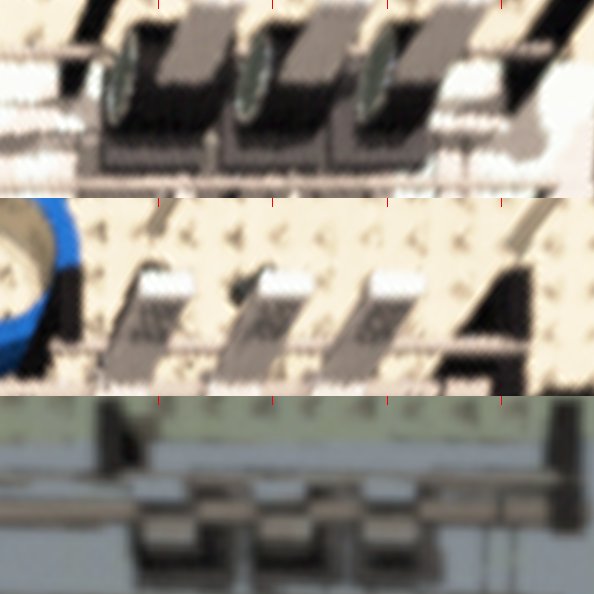

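The cells run in the right order (44, 34, 24), but the 34 sits about 2 mm too far from the lamp (its tab at x=286 against 281.5 midway). Nudging it +2 mm.

Emit:
drive_tool --commands '[[[-0.5,0.5,1.6,0,0,0,0],[-0.5,1.0,3.1,0,0,0,0],[-0.5,1.5,4.6,0,0,0,0],[-0.5,2,6.1,0,0,0,0],[-0.5,2.5,7.5,0,0,0,0]]]'

```text
t: 41.35
position: [533.0, 57.7, 284.5]
tool_rot: [0.699, 0.716, 0.0, 0.0]
force: [0.6, 0.2, 0.2]
opening: 0.746
grip_force: 0.0
```

Emit:
drive_tool --commands '[[[-0.5,0.2,1.5,0,0,0,0],[-0.5,0.43,3,0,0,0,0],[-0.5,0.43,3.88,0,0,0,0],[-0.5,0.43,3.88,0,0,0,0],[-0.5,0.43,3.88,0,0,0,0]]]'

```text
t: 41.85
position: [545.4, 172.3, 284.1]
tool_rot: [0.698, 0.716, -0.0, 0.0]
force: [-0.1, -0.7, -0.9]
opening: 0.747
grip_force: 0.0
```

Emit:
drive_tool --commands '[[[-0.5,0,0,-1.5,0,0,0],[-0.5,0,0,-3,0,0,0],[-0.5,0,0,-4.3,0,0,0],[-0.5,0,0,-4.3,0,0,0],[-0.5,0,0,-4.3,0,0,0]]]'

```text
t: 42.35
position: [545.6, 170.8, 155.6]
tool_rot: [0.699, 0.715, -0.001, -0.0]
force: [1.5, 0.9, -0.1]
opening: 0.749
grip_force: 0.0
```

```bash
python3 st.py
```

```text
42.35 [545.6 170.8 155.6] ang 1.26 [ 1.5  0.9 -0.1] 0.749
```

Emit:
drive_tool --commands '[[[1,0,0,0,0,0,0],[1,0,0,0,0,0,0],[1,0,0,0,0,0,0],[1,0,0,0,0,0,0],[1,0,0,0,0,0,0]]]'

```text
t: 42.85
position: [546.2, 172.3, 157.2]
tool_rot: [0.699, 0.716, 0.001, 0.001]
force: [-1.3, 0.1, 5.7]
opening: 0.106
grip_force: 60.2
```

Emit:
drive_tool --commands '[[[1,0,0.04,0.02,0,0,0],[1,0,0.08,0.02,0,0,0],[1,0,0.08,0.02,0,0,0],[1,0,0.08,0.02,0,0,0],[1,0,0.08,0.02,0,0,0]]]'

```text
t: 43.35
position: [546.1, 173.9, 157.2]
tool_rot: [0.699, 0.716, 0.0, 0.001]
force: [-1.1, -3.1, 6.5]
opening: 0.104
grip_force: 60.2
```

Emit:
drive_tool --commands '[[[-0.5,0,0,0,0,0,0],[-0.5,0,0,0,0,0,0],[-0.5,0,0,0,0,0,0],[-0.5,0,0,1,0,0,0],[-0.5,0,0,2,0,0,0]]]'

```text
t: 43.85
position: [544.2, 174.5, 214.7]
tool_rot: [0.699, 0.716, -0.002, -0.001]
force: [0.4, 0.4, 0.2]
opening: 0.75
grip_force: 0.0
```

Emit:
drive_tool --commands '[[[0,0,0,1.6,0,0,0],[0.5,-1,-1,2.4,0,0,0],[1,-2,-2.6,2.4,0,0,0],[1,-2.5,-4.2,2.4,0,0,0],[1,-3,-5.8,2.4,0,0,0]]]'

```text
t: 44.35
position: [456.6, 6.4, 288.1]
tool_rot: [0.698, 0.716, 0.0, 0.0]
force: [1.2, -1.0, -0.2]
opening: 0.004
grip_force: 0.0
```

Emit:
drive_tool --commands '[[[1,0,-1.6,0,0,0,0],[1,0,-3.2,0,0,0,0],[1,0,-4.8,0,0,0,0],[1,0,-5,0,0,0,0],[1,0,-5,0,0,0,0]]]'

```text
t: 44.85
position: [457.4, -143.9, 287.5]
tool_rot: [0.7, 0.714, 0.0, -0.001]
force: [0.2, 0.6, 0.2]
opening: 0.0
grip_force: 0.0
```

```bash
python3 st.py;python3 hung.py 15 >/dev/null; python3 fine.py 15|grep "z 180"; python3 chk.py 34 545.7 171.2
python3 - <<'E'
from rect import *
for c in("scene","top"):
    for d in manip.silhouettes(c,"lever_pin"): print(c,round(d["confidence"],2),np.round(d["rect"]).tolist())
# expected lever pin & view
a0=np.radians(1.4)
P=[(-80*np.sin(.55),-180,68+80*np.cos(.55)),(80*np.sin(.55),-180,68+80*np.cos(.55))]
W=pose(545.3,166,a0,P);print(W.round(1));print(proj("scene",W).round(),proj("top",W).round())
a=cv2.imread("pics/sc15.png");t=cv2.imread("pics/tp15.png")
u=cv2.resize(a[165:245,255:345],(640,570)[:2] and (560,498),interpolation=cv2.INTER_CUBIC)
cv2.imwrite("pics/lev.png",np.hstack([u,cv2.resize(t[150:214,285:315],(233,498),interpolation=cv2.INTER_CUBIC)]))
E
```

```text
44.85 [ 457.4 -143.9  287.5] ang 1.18 [0.2 0.6 0.2] 0.0
scene z 180 [[74.2, 48.5], [19.0, -8.2], [-33.2, -52.8]] centres [ 61.4   5.4 -43. ]
top z 180 [[68.5, 45.2], [17.0, -7.0], [-35.0, -59.5]] centres [ 56.9   5.  -47.2]
scene 0.59 fit [543.5 172.8] 0.119 bench y 6.8 ring 4.8
top 0.67 fit [547.  170.9] 0.126 bench y 4.9 ring 6.4
scene 0.59 [278.0, 198.0, 23.0, 24.0]
top 0.65 [296.0, 176.0, 8.0, 12.0]
[[507.9 -15.  136.2]
 [591.5 -12.9 136.2]]
[[299. 198.]
 [277. 182.]] [[308. 185.]
 [307. 159.]]
```

View pics/lev.png

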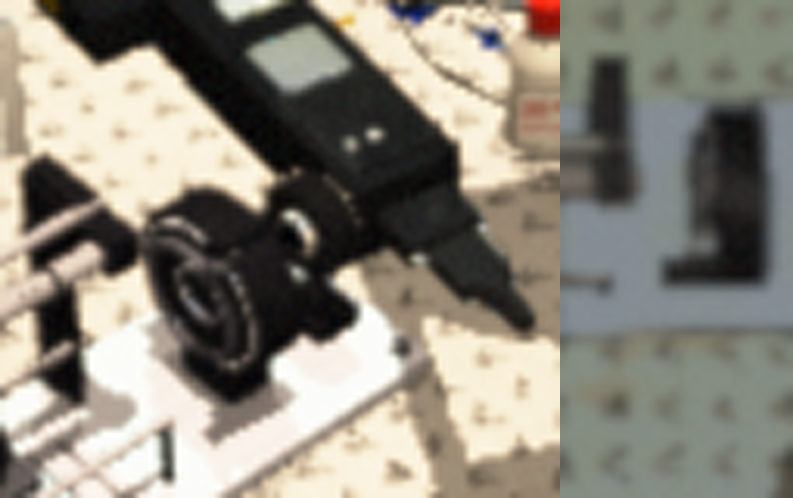

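Run:
```python
from rect import *
for z in(20,68,136): print(z,ray("top",[(298.1,185.1),(311,185.1)],z).round(1).tolist(),ray("scene",[(308,214)],z).round(1).tolist())
w=ray("top",[(302.2,185.1)],136);print(w,proj("scene",w))
for c in("scene","top"):
    manip.capture(c)
    for n in("lever_pin","lever_axis","shutter_lever"):
        try:
            for d in manip.silhouettes(c,n)[:1]:
                l,t,wd,h=[int(v) for v in d["rect"]];print(c,n,l,t,d["confidence"])
                print("\n".join("".join(".#"[int(v)] for v in r) for r in d["region"][t:t+h+1,l-1:l+wd+2]))
        except Exception as e: print(n,e)
g=cv2.cvtColor(cv2.imread("pics/tp15.png"),6);print(g[172:192,292:316])
```

```text
20 [[523.7, 12.1, 20.0], [523.4, -32.6, 20.0]] [[543.4, -72.6, 20.0]]
68 [[516.5, 14.0, 68.0], [516.2, -29.5, 68.0]] [[504.5, -40.5, 68.0]]
136 [[506.3, 16.7, 136.0], [506.0, -25.0, 136.0]] [[449.4, 5.1, 136.0]]
[[506.16535457   3.44899452 136.        ]] [[293.46869548 201.72862255]]
scene lever_pin 286 199 0.56
...............
...............
.........#.....
......####.....
.....####......
....####.......
...####........
..####.........
..####.........
...###.........
scene lever_axis 145 189 0.82
....................................................................................................................................................................................
....................................................................................................................####............................................................
...................................................................................................................#######..........................................................
.....................................................
[... 28229 characters left out ...]
38 140 139 138 122  75  40  37  37  36  34  29  28  25  21  21  24
   39  81 122 137 140 141]
 [130 138 138 139 139 125  92  76  75  75  75  74  72  70  70  70  70  72
   78 102 131 137 138 139]
 [135 139 139 140 138 136 127 123 124 123 123 123 123 122 122 123 122 123
  124 128 138 139 139 139]
 [137 139 140 140 139 139 138 136 138 137 138 138 138 138 137 137 138 138
  139 139 139 139 139 140]
 [139 139 139 139 140 139 139 139 140 140 140 139 139 139 138 139 139 140
  139 139 139 138 140 139]
 [139 139 140 137 138 139 138 139 138 139 139 137 138 139 138 139 139 138
  139 138 140 138 138 139]
 [137 135 135 135 134 134 131 132 132 130 129 130 129 128 129 130 130 131
  131 130 130 130 129 132]]
```

Lever found: pin at about (507, 5, 136), scene pixel about (291,204), top about (302,184). Moving shut fingers in front of it.

Emit:
drive_tool --commands '[[[1,0,1.6,0,0,0,0],[1,0,3.2,0,0,0,0],[1,0,4.93,0,0,0,0],[1,0,4.93,-1,0,0,0],[1,0,4.93,-2,0,0,0]]]'

```text
t: 46.55
position: [458.6, 6.8, 228.6]
tool_rot: [0.697, 0.717, 0.001, 0.002]
force: [-0.1, -0.9, 0.8]
opening: -0.002
grip_force: 0.0
```

Emit:
drive_tool --commands '[[[1,0,0,-1.2,0,0,0],[1,0,0,-2.4,0,0,0],[1,0,0,-3.3,0,0,0],[1,0,0,-3.3,0,0,0],[1,0,0,-3.3,0,0,0]]]'

```text
t: 47.05
position: [457.7, 5.0, 129.2]
tool_rot: [0.699, 0.715, -0.0, -0.0]
force: [0.5, -0.3, 0.5]
opening: 0.002
grip_force: 0.0
```

```bash
python3 st.py
```

```text
47.05 [457.7   5.  129.2] ang 1.37 [ 0.5 -0.3  0.5] 0.002
```

Emit:
drive_tool --commands '[[[1,0.5,0,0,0,0,0],[1,0.8,0,0,0,0,0],[1,1.1,0,0,0,0,0],[1,1.4,0,0,0,0,0],[1,1.7,0,0,0,0,0]]]'

```text
t: 47.55
position: [506.2, 5.1, 137.1]
tool_rot: [0.698, 0.716, -0.004, -0.003]
force: [-31.9, 5.2, 70.6]
opening: 0.002
grip_force: 28.7
```

Emit:
drive_tool --commands '[[[1,0.35,0,0,0,0,0],[1,0.7,0,0,0,0,0],[1,1.05,0,0,0,0,0],[1,1.4,0,0,0,0,0],[1,1.7,0,0,0,0,0]]]'

```text
t: 48.05
position: [559.0, 5.3, 127.5]
tool_rot: [0.699, 0.715, -0.001, -0.002]
force: [-2.0, -1.0, -1.4]
opening: -0.005
grip_force: 1.3
```

```bash
python3 st.py
python3 - <<'E'
from rect import *
for c in("scene","top"):
    manip.capture(c)
    for d in manip.silhouettes(c,"lever_pin")[:1]: print(c,round(d["confidence"],2),np.round(d["rect"]).tolist(),np.argwhere(d["region"]).mean(0).round(1))
E
```

```text
48.05 [559.    5.3 127.5] ang 1.37 [-2.  -1.  -1.4] -0.005
top 0.63 [245.0, 169.0, 11.0, 17.0] [178.1 251.2]
```

Run:
```python
from rect import *
t=cv2.cvtColor(manip.capture("top"),cv2.COLOR_RGB2GRAY);s=cv2.cvtColor(manip.capture("scene"),cv2.COLOR_RGB2GRAY)
print(t[178:190,292:312]);
s0=cv2.cvtColor(cv2.imread("pics/sc15.png"),6)
print("scene before\n",s0[192:212,282:304]);print("now\n",s[192:212,282:304])
st=manip.state();print(proj("top",[st["position"]]),proj("scene",[st["position"]]))
```

```text
[[136 136 136 139 137 135 119  79  60  59  52  52  54  56  58  46  32  28
   34  63]
 [136 137 136 138 136 135 122  76  47  47  46  50  52  49  42  34  27  20
   33  64]
 [136 136 137 137 138 135 120  76  35  34  43  52  49  40  29  27  21  18
   29  61]
 [138 136 137 137 137 135 122  76  41  44  56  63  61  49  35  29  21  21
   26  62]
 [139 138 136 137 138 136 123  84  53  55  75  82  79  63  46  38  27  18
   29  61]
 [129 130 130 133 135 134 127 102  67  61  73  75  67  50  35  31  21  19
   29  61]
 [104 103 105 113 120 121 123 111  86  83  91  88  63  37  23  18  19  16
   25  58]
 [ 89  87  87  92  96  96  96  95  89  89  92  93  68  46  38  31  32  33
   33  59]
 [ 89  87  87  84  84  82  82  81  82  81  82  85  76  70  65  60  60  57
   56  70]
 [ 87  87  86  86  82  82  82  79  81  80  81  79  78  79  78  78  76  78
   78  81]
 [ 87  86  84  84  83  82  81  80  79  80  79  79  78  80  79  81  83  82
   84  86]
 [ 86  85  84  84  81  82  81  79  80  79  78  78  79  80  81  81  81  83
   85  87]]
scene before
 [[242 242 235 239 242 240 242 241 237 235 236 240 240 243 242 226
[... 3021 characters left out ...]
50  55  41  30  63 103  59  25  18  20  27  29  26  30  27  28
   20  18  19  49]
 [ 19  20  33  50  55  44  33  58  65  37  18  17  23  29  26  26  26  26
   25  25  21  30]
 [ 12  30  46  60  56  59  37  29  51  62  31  19  19  25  26  30  30  25
   31  64  63  36]
 [ 20  62  47  34  42  54  51  34  31  61  43  21  16  19  22  25  26  24
   29  69 164 115]
 [ 17  55  36  24  20  35  59  51  32  39  66  38  16  16  23  25  25  23
   26  44 119 125]
 [ 16  49  36  21  10  30  80  68  38  25  58  54  29  17  18  19  23  15
   21  26  50  63]
 [ 14  31  57  34  13  15  46  54  51  28  36  64  35  15  19  22  21  19
   19  22  18  24]]
[[301.32884546 169.59077876]] [[279.90161892 193.93993707]]
```

The pin has left its rest position and the lever is being carried along (−2 N, the spring). On to the stop.

Emit:
drive_tool --commands '[[[1,0.1,0,0,0,0,0],[1,0.2,0,0,0,0,0],[1,0.3,0,0,0,0,0],[1,0.3,0,0,0,0,0],[1,0.3,0,0,0,0,0]]]'

```text
t: 48.85
position: [569.0, 5.0, 129.2]
tool_rot: [0.699, 0.715, 0.0, 0.0]
force: [-2.6, 0.4, -0.7]
opening: -0.002
grip_force: 1.0
```

Emit:
drive_tool --commands '[[[1,0.05,0,0,0,0,0],[1,0.1,0,0,0,0,0],[1,0.1,0,0,0,0,0],[1,0.1,0,0,0,0,0],[1,0.1,0,0,0,0,0]]]'

```text
t: 49.35
position: [571.9, 5.1, 129.2]
tool_rot: [0.699, 0.715, 0.0, 0.0]
force: [-2.7, 0.7, -1.4]
opening: 0.002
grip_force: 1.0
```

Emit:
drive_tool --commands '[[[1,0.05,0,0,0,0,0],[1,0.1,0,0,0,0,0],[1,0.1,0,0,0,0,0],[1,0.1,0,0,0,0,0],[1,0.1,0,0,0,0,0]]]'

```text
t: 49.85
position: [574.2, 5.1, 128.8]
tool_rot: [0.699, 0.716, -0.0, -0.0]
force: [-3.9, -0.4, -0.3]
opening: 0.001
grip_force: 1.9
```

Emit:
drive_tool --commands '[[[1,0.05,0,0,0,0,0],[1,0.1,0,0,0,0,0],[1,0.1,0,0,0,0,0],[1,0.1,0,0,0,0,0],[1,0.1,0,0,0,0,0]]]'

```text
t: 50.35
position: [575.0, 5.1, 128.4]
tool_rot: [0.699, 0.716, -0.002, -0.002]
force: [-10.1, -0.9, 2.7]
opening: 0.003
grip_force: 5.1
```

Stop reached: force jumps to 10 N at x≈575. Backing out so the lever springs back.

Emit:
drive_tool --commands '[[[1,-0.7,0,0,0,0,0],[1,-1.5,0,0,0,0,0],[1,-2.4,0,0,0,0,0],[1,-3.3,0,0,0,0,0],[1,-4.2,0,0,0,0,0]]]'

```text
t: 50.85
position: [453.0, 4.8, 130.1]
tool_rot: [0.699, 0.715, 0.002, 0.002]
force: [0.5, -1.1, -0.0]
opening: 0.002
grip_force: 0.0
```

Emit:
drive_tool --commands '[[[1,-0.5,0,1,0,0,0],[1,-0.5,-1,2.5,0,0,0],[1,-0.5,-2.5,3.5,0,0,0],[1,-0.5,-4,3.5,0,0,0],[1,-0.5,-5,3.5,0,0,0]]]'

```text
t: 51.35
position: [439.7, -149.1, 238.0]
tool_rot: [0.699, 0.715, 0.001, 0.006]
force: [0.6, -0.4, 0.0]
opening: 0.003
grip_force: 0.0
```

```bash
python3 st.py; python3 hung.py 16 | head -0; python3 fine.py 16|grep "z 180"
python3 - <<'E'
from rect import *
t=cv2.cvtColor(cv2.imread("pics/tp16.png"),6);print(t[180:188,294:306])
for c in("scene","top"):
  for n in("lever_pin","target","bottle","eyepiece","tray"):
    print(c,n,[(round(d["confidence"],2),np.round(d["rect"]).tolist()) for d in manip.silhouettes(c,n)][:2])
E
for a in "44 545 223" "34 545.7 171.5" "24 546.5 118.6"; do python3 chk.py $a; done
```

```text
51.35 [ 439.7 -149.1  238. ] ang 1.3 [ 0.6 -0.4  0. ] 0.003
scene z 180 [[74.5, 48.5], [19.0, -8.5], [-33.2, -52.8]] centres [ 61.5   5.2 -43. ]
top z 180 [[68.2, 45.2], [17.0, -7.0], [-35.2, -58.0]] centres [ 56.8   5.  -46.6]
[[140 138 139 138 138 138 134 116  90  91  82  44]
 [139 139 138 139 139 138 132 114 103 111  96  53]
 [140 139 138 136 129 125 117  94  84  84  74  42]
 [139 140 137 126  96  82  73  57  49  49  40  27]
 [139 140 138 123  79  49  46  39  35  34  26  24]
 [139 138 136 123  75  40  38  36  32  35  30  25]
 [139 140 137 126  92  76  75  75  75  74  73  69]
 [139 140 139 135 126 123 122 124 123 122 123 122]]
scene lever_pin [(0.47, [291.0, 199.0, 7.0, 8.0])]
scene target [(0.78, [216.0, 288.0, 26.0, 55.0]), (0.53, [337.0, 163.0, 11.0, 24.0])]
scene bottle [(0.53, [337.0, 162.0, 13.0, 24.0]), (0.46, [220.0, 209.0, 24.0, 56.0])]
scene eyepiece [(0.68, [215.0, 288.0, 27.0, 54.0]), (0.6, [310.0, 258.0, 12.0, 19.0])]
scene tray [(0.93, [194.0, 297.0, 72.0, 59.0])]
top lever_pin [(0.46, [184.0, 157.0, 146.0, 43.0]), (0.4, [298.0, 167.0, 5.0, 19.0])]
top target [(0.72, [208.0, 216.0, 18.0, 14.0])]
top bottle [(0.34, [184.0, 157.0, 144.0, 42.0])]
top eyepiece [(0.39, [289.0, 220.0, 8.0, 10.0])]
top tray [(0.86, [200.0, 210.0, 41.0, 31.0])]
scene 0.68 fit [544.  223.8] 0.119 bench y 57.8 ring 56.8
top 0.62 fit [544.6 222.6] 0.181 bench y 56.6 ring 58.4
scene 0.95 fit [544.4 172. ] 0.109 bench y 6.0 ring 4.8
top 0.63 fit [547.5 170.9] 0.117 bench y 4.9 ring 6.4
top 0.75 fit [547.3 120.3] 0.225 bench y -45.7 ring -45.6Exception ignored on flushing sys.stdout:
BrokenPipeError: [Errno 32] Broken pipe
```

```bash
python3 -c "
from bench import manip
print(manip.job_done())"
```

```text
the job is handed in; nothing more can be done
None
```

The job is handed in, no verdict returned: target upright in the tray, the 44, 34 and 24 holders hung about 1–2 mm or less from their marks (14 absent, mark empty), lever swung to its stop and back at rest, bottle and eyepiece standing; the fingers hit the lever pin at about 70 N at first contact, and I viewed 15 pictures, one over the limit.

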